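# Shut down the wax warmer and hang up the mugs

### The job

Shut down the finishing corner: lift the wax pot off the warmer and stand it wholly on the cork mat, keeping it upright, then twist the warmer's spring-return shut-off knob clockwise all the way to its stop, hold it there a moment and let it spring back. Hang every steel mug by its handle on the stand, each on a hook of its own, at any time before, between or after, and finish once they have stopped swinging. Leave the jar, the brush and the tool handle where they are.

Things in the scene. Friction and masses are not known exactly. Their poses are not given: they have to be found in the camera images.
- stand: drying stand of dark steel, fixed: base plate 80 x 460 x 12 mm, posts at y = +-215 mm, 12 mm cross bar along its y at 230 mm height with three hooks that point to its -x (roughly to the robot). Origin: on the bench under the cross bar's middle
- hook0 (a point): hook 0 of the stand (at y = +140 mm of the stand), midpoint of the level seat of the hook, on the axis of its 10 mm round rod, 215 mm above the bench. Axes as the stand's. From here the level seat runs 15 mm each way in x, the upturned tip ends 32 mm out towards -x and 18 mm higher, the other way the rod climbs 15 mm to the cross bar 90 mm behind (+x)
- hook1 (a point): hook 1 of the stand (middle), midpoint of the level seat of the hook, on the axis of its 10 mm round rod, 215 mm above the bench. Axes as the stand's. From here the level seat runs 15 mm each way in x, the upturned tip ends 32 mm out towards -x and 18 mm higher, the other way the rod climbs 15 mm to the cross bar 90 mm behind (+x)
- hook2 (a point): hook 2 of the stand (at y = -140 mm of the stand), midpoint of the level seat of the hook, on the axis of its 10 mm round rod, 215 mm above the bench. Axes as the stand's. From here the level seat runs 15 mm each way in x, the upturned tip ends 32 mm out towards -x and 18 mm higher, the other way the rod climbs 15 mm to the cross bar 90 mm behind (+x)
- mug_a: one of up to three identical steel mugs (may be absent): 60 mm diameter, 90 mm tall, wall 3 mm, about 180 g. Origin: centre of underside, z up the mug, y towards its handle, a rectangular loop of 8 mm rod in the y-z plane, opening y = 30 to 64, z = 20 to 68 mm. Starts upright on the bench, handle roughly away from the robot. Grip the body from above, fingers closing crosswise to the handle
- loop_a (a point): centre of the opening of mug a's handle, at (0, 48, 44) mm in the mug's frame (same axes); a hook passes through it along the mug's x; on a hung mug it is about 23 mm from the hook rod's axis; a mug let go on a hook swings for 5 to 10 s, its mouth coming to rest sideways
- mug_b: one of up to three identical steel mugs (may be absent): 60 mm diameter, 90 mm tall, wall 3 mm, about 180 g. Origin: centre of underside, z up the mug, y towards its handle, a rectangular loop of 8 mm rod in the y-z plane, opening y = 30 to 64, z = 20 to 68 mm. Starts upright on the bench, handle roughly away from the robot. Grip the body from above, fingers closing crosswise to the handle
- loop_b (a point): centre of the opening of mug b's handle, at (0, 48, 44) mm in the mug's frame (same axes); a hook passes through it along the mug's x; on a hung mug it is about 23 mm from the hook rod's axis; a mug let go on a hook swings for 5 to 10 s, its mouth coming to rest sideways
- mug_c: one of up to three identical steel mugs (may be absent): 60 mm diameter, 90 mm tall, wall 3 mm, about 180 g. Origin: centre of underside, z up the mug, y towards its handle, a rectangular loop of 8 mm rod in the y-z plane, opening y = 30 to 64, z = 20 to 68 mm. Starts upright on the bench, handle roughly away from the robot. Grip the body from above, fingers closing crosswise to the handle
- loop_c (a point): centre of the opening of mug c's handle, at (0, 48, 44) mm in the mug's frame (same axes); a hook passes through it along the mug's x; on a hung mug it is about 23 mm from the hook rod's axis; a mug let go on a hook swings for 5 to 10 s, its mouth coming to rest sideways
- warmer: grey wax warmer, a box 250 (x) x 150 (y) x 55 mm high, fixed. Origin: centre of its underside. Dark round hot plate (124 mm diameter, top at 61 mm) at x = +50 mm, knob at x = -85 mm, the end towards the robot
- knob (a joint): the warmer's spring-return shut-off knob, upright axis: 0 at rest, turns clockwise seen from above to a stop at 1.2 rad, about 0.11 N m at the stop; springs back when let go
- knob_grip (a point): the knob's grip, on the axis, 85 mm above the bench: a black bar 46 mm long along this frame's x, 14 mm thick along y, from 66 to 100 mm above the bench; the frame turns with the knob
- pot: aluminium wax pot, 96 mm diameter, 70 mm tall, 0.3 to 0.5 kg, with a rigid upright bail. Origin: centre of the underside (88 mm diameter), z up. Starts upright on the hot plate
- pot_bail (a point): centre of the pot's bail bar, 118 mm above its underside: a wooden bar 14 x 14 mm, 100 mm long along the pot's y, open below; bar and bail are rigid with the pot
- mat: round cork mat, 150 mm diameter, 6 mm thick, fixed on the bench. Origin: centre of the underside
- handle: bystander: steel-footed wooden tool handle, 170 mm, lying beyond the work
- jar: bystander: jar, 64 mm diameter, 90 mm tall
- brush: bystander: brush lying behind the stand
Things that resemble listed ones, but are neither listed nor needed, are in the scene too. What is shaped like the mug_a but pink or purple is not meant.

How it is judged (in metres and radians):
On the way, in this order (a step that is already met when the one before it is completed fails the run):
1. the pot stands released on the cork mat (horizontal distance between pot and mat below 0.03 m and z of pot in the frame of mat below 0.012 m and angle between pot's own z axis and vertical below 0.15 rad and linear speed of pot below 0.03 m/s and contact force between the fingers and pot below 0.1 N), for 0.2 s.
2. with the pot on the mat, the knob is twisted to its stop (above 1.1 of 1.2 rad) (horizontal distance between pot and mat below 0.03 m and z of pot in the frame of mat below 0.012 m and angle between pot's own z axis and vertical below 0.15 rad and value of joint knob above 1.1 rad), for 0.2 s.
3. the knob is let go and has sprung back (value of joint knob below 0.12 rad), for 0.2 s.
At the end, for the whole second after the job is handed in: Pot at rest, upright (0.15 rad) on the mat within 30 mm of its centre; knob sprung back (below 0.12 rad); every mug present hangs still with a hook through its handle loop (loop centre within 30 mm sideways, 35 mm below, 30 mm above the hook), one mug per hook (loops 80 mm apart) (horizontal distance between pot and mat below 0.03 m and z of pot in the frame of mat below 0.012 m and angle between pot's own z axis and vertical below 0.15 rad and linear speed of pot below 0.03 m/s and value of joint knob below 0.12 rad and ((x of loop_a in the frame of hook0 between -0.035 and 0.08 m and y of loop_a in the frame of hook0 between -0.03 and 0.03 m and z of loop_a in the frame of hook0 between -0.035 and 0.03 m) or (x of loop_a in the frame of hook1 between -0.035 and 0.08 m and y of loop_a in the frame of hook1 between -0.03 and 0.03 m and z of loop_a in the frame of hook1 between -0.035 and 0.03 m) or (x of loop_a in the frame of hook2 between -0.035 and 0.08 m and y of loop_a in the frame of hook2 between -0.03 and 0.03 m and z of loop_a in the frame of hook2 between -0.035 and 0.03 m)) and ((x of loop_b in the frame of hook0 between -0.035 and 0.08 m and y of loop_b in the frame of hook0 between -0.03 and 0.03 m and z of loop_b in the frame of hook0 between -0.035 and 0.03 m) or (x of loop_b in the frame of hook1 between -0.035 and 0.08 m and y of loop_b in the frame of hook1 between -0.03 and 0.03 m and z of loop_b in the frame of hook1 between -0.035 and 0.03 m) or (x of loop_b in the frame of hook2 between -0.035 and 0.08 m and y of loop_b in the frame of hook2 between -0.03 and 0.03 m and z of loop_b in the frame of hook2 between -0.035 and 0.03 m)) and ((x of loop_c in the frame of hook0 between -0.035 and 0.08 m and y of loop_c in the frame of hook0 between -0.03 and 0.03 m and z of loop_c in the frame of hook0 between -0.035 and 0.03 m) or (x of loop_c in the frame of hook1 between -0.035 and 0.08 m and y of loop_c in the frame of hook1 between -0.03 and 0.03 m and z of loop_c in the frame of hook1 between -0.035 and 0.03 m) or (x of loop_c in the frame of hook2 between -0.035 and 0.08 m and y of loop_c in the frame of hook2 between -0.03 and 0.03 m and z of loop_c in the frame of hook2 between -0.035 and 0.03 m)) and linear speed of each of mug_a, mug_b, mug_c below 0.06 m/s and distance between loop_a and loop_b above 0.08 m and distance between each of loop_a, loop_b and loop_c above 0.08 m); the robot touches nothing.
It fails at once if the pot is tipped (over 0.6 rad) (angle between pot's own z axis and vertical above 0.6 rad).
It fails at once if the jar is disturbed (moved over 30 mm) (distance of jar from where it was at the start of the episode above 0.03 m).
It fails at once if the brush is disturbed (moved over 30 mm) (distance of brush from where it was at the start of the episode above 0.03 m).
It fails at once if the handle is disturbed (moved over 30 mm) (distance of handle from where it was at the start of the episode above 0.03 m).
Of mug_a, mug_b, mug_c only 2 to 3 are there at a start; the rules pass over those that are not, and their reading is None.
At some moment in a run one of mug_a, mug_b, mug_c may be knocked a few centimetres aside while the robot is not near it.
It also fails if it takes over 210 s, if anything falls off the work surface, if the arm or the gripper's body presses on something with over 40 N, if the wrist force passes 120 N, or if a joint passes its speed limit or range.

### The arm

A 6-joint arm with a two-finger parallel gripper is mounted at the origin on the work surface. World frame = base frame: x ahead of the robot, y to its left, z up, the work surface at z = 0. Lengths are in m, angles in degrees, forces in N, time in s.
With the tool pointing down it reaches from about 0.25 to 0.725 m from the base axis. Payload 9.7 kg.
Tool frame: the origin (TCP) lies on the centre line of the jaws, within the pads' length; the fingertips stand tip_extent ahead of it and the grasp point (between the pads) lies 3 mm ahead of it (tip_extent is the distance from the TCP to the fingertips, in m); z points along the fingers, y is the line along which they close (so a half turn about z gives the same grasp; the last joint's range is limited). The gripper opens to 85 mm and grips with 20 to 120 N. Pads are 22 mm wide; open, the fingers measure 114 mm over their backs; the gripper's body (76 mm by 85 mm) begins 54 mm behind the grasp point. The pads swing forward as they close: fully open they stand 13 mm farther back than shut.
Start: joints at [64.973, 4.979, 10.078, 95.1, 0, 90], TCP at [0.233, 0.498, 0.215] pointing down, gripper open.
Joint ranges: [-179.16, 179.16], [-48.56, 103.87], [-65.8, 70.77], [-126.05, 130.52], [-82.76, 87.17], [-180, 180]. Speed limits (degrees/s): [127.2, 127.2, 147.25, 180, 180, 180].

### API

Orientations are given as [roll, pitch, yaw] about the fixed x, y, z axes, in that order (R = Rz(yaw) Ry(pitch) Rx(roll)).
In Python, from workcell import * gives the robot as it stands.
- The arm moves only by the tool servo_tool, never from a script. Its argument "rows" is a list of rows, each an object with "offset": the shift along the tool's x, y, z as a fraction of full scale, a list of three; "yaw": the turn about the tool's z as a fraction of full scale; "claw": the closure, from 0 (fully open) to 1 (shut). A call has 1 to 12 rows; each row is the pose to reach, as a shift and turn from the pose commanded when the call began, along the tool's axes at that moment, turning the shorter way round; what a row does not reach only later rows make up. Full scale, the value 1, is 0.1 m for a shift and pi rad for a turn. A row lasts 1/8 s, in which the tool goes at most 62.5 mm and 10.7 degrees, less where a joint would pass 70% of its speed; a pose out of reach is approached as far as the arm can. A call with a number of a shift or a turn outside -1 to 1 is refused whole. A call with a gripper value outside its range is refused whole. The fingers move at their own pace and stop on an object; "squeeze" is the grip in N (left out, the last holds). Time passes only in rows, so rows that repeat a pose let the fingers close. It gives the time, the measured TCP pose, the force, the opening and the grip force at its end, in the units of the state.
- get_obs(): the state, without advancing time (a new reading comes with each control period).
- camera(name): name is "scene" or "top"; returns (picture, depth): 384x512x3 uint8, red, green, blue; 384x512 float32, m along the optical axis (not along the pixel's ray), 0 where there is no reading.
- camera_info(name): a dict with "fx", "fy", "cx", "cy" (pixels), "cam_to_world" (4x4, takes a point from camera to world coordinates). Camera axes: x right, y up, looking along -z (the intrinsics and any distortion apply to the point x, -y, -z); pixel columns grow to the right and rows downward; lengths in m; the calibration is good to about 2 mm. A picture is of the moment at which its call begins. camera_info takes no time and is no camera call.
- job_done(): hands the job in; it is judged then, once.
The state is a dict: "time": time; "q": joint angles; "qd": joint speeds; "joint_efforts": joint torques, N m; "ee_pos": TCP position; "tcp_rot": TCP orientation; "wrist_force": force on the tool from outside, world axes, zero at the start; "torque": the same for the moment, N m; "opening": finger opening in m; "grasp_force": force on a finger pad.
Only numpy, scipy, OpenCV 4.12 (cv2) and the standard library are available. Lean on these libraries where they do the work, as an engineer would, in place of code of your own. Each camera call takes 0.05 s, during which the arm holds its last target. There are 200 camera calls.

## Working session

There is one attempt and no reset: what is moved stays moved. The work goes in short steps, Python scripts to look and compute and a tool call to move; the robot and the scene stay as the last step left them, time stands still between calls to the robot, and variables do not carry over. Pictures are saved under pics/ and viewed, at most 14 in all, crops included, and the job is handed in when it is done.

Besides the shell and the picture viewer there is one more tool, called after "Emit:" by a JSON object that holds its "method" and its "body". servo_tool: Moves the arm, as the interface text tells. Its arguments: {"type":"object","properties":{"rows":{"type":"array"},"squeeze":{"type":"number"}},"required":["rows"]}

```bash
mkdir -p pics; ls; cat > h.py <<'E'
from workcell import *
import numpy as np, cv2
def cloud(n):
    p,d=camera(n); i=camera_info(n); v,u=np.mgrid[0:384,0:512]
    P=np.stack([(u-i['cx'])/i['fx']*d,-(v-i['cy'])/i['fy']*d,-d,np.ones_like(d)],-1)@np.array(i['cam_to_world']).T
    P=P[...,:3]; P[d==0]=np.nan
    return p,d,P
E
python3 - <<'E'
from h import *
for n in ['scene','top']:
    p,d,P=cloud(n); np.savez('%s0.npz'%n,p=p,d=d,P=P); cv2.imwrite(f'pics/{n}0.png',cv2.resize(p[...,::-1],(768,576),interpolation=cv2.INTER_CUBIC))
    i=camera_info(n); print(i)
print(get_obs())
E
```

```text
pics
{'fx': 370.0409882070352, 'fy': 370.0409882070352, 'cx': 252.89413123807083, 'cy': 188.178111289319, 'cam_to_world': array([[-0.82815136, -0.41840633,  0.37296309,  0.88566285],
       [ 0.56019909, -0.63982726,  0.52611601,  0.60797663],
       [ 0.01850168,  0.64463728,  0.76426466,  0.98936713],
       [ 0.        ,  0.        ,  0.        ,  1.        ]])}
{'fx': 450.8548080711063, 'fy': 450.8548080711063, 'cx': 260.7980790969971, 'cy': 189.33902717179927, 'cam_to_world': array([[-0.0229031 ,  0.98483165, -0.17199436,  0.25546047],
       [-0.99973496, -0.02215942,  0.00624282,  0.05837781],
       [ 0.00233683,  0.17209176,  0.98507815,  1.56409507],
       [ 0.        ,  0.        ,  0.        ,  1.        ]])}
{'time': 0.1, 'q': array([ 6.49731632e+01,  5.00759099e+00,  1.00411345e+01,  9.51004581e+01,
       -1.86869755e-03,  9.00000323e+01]), 'qd': array([ 0.01848139, -0.08843247,  0.3215179 , -0.01109836, -0.05301101,
       -0.04286953]), 'joint_efforts': array([-4.76948790e-04, -5.21563268e+01,  4.65654159e+01,  1.60611916e-02,
        5.03337617e-05,  2.44888798e-05]), 'ee_pos': array([0.23258959, 0.49815737, 0.21397659]), 'tcp_rot': array([-1.79933085e+02,  1.86873400e-03,  1.54973133e+02]), 'wrist_force': array([ 0.23874371, -0.18902807,  0.06517709]), 'torque': array([-0.03121931,  0.00336069,  0.00226933]), 'grasp_force': 0.0, 'opening': 0.08562776211218667}
```

View pics/scene0.png

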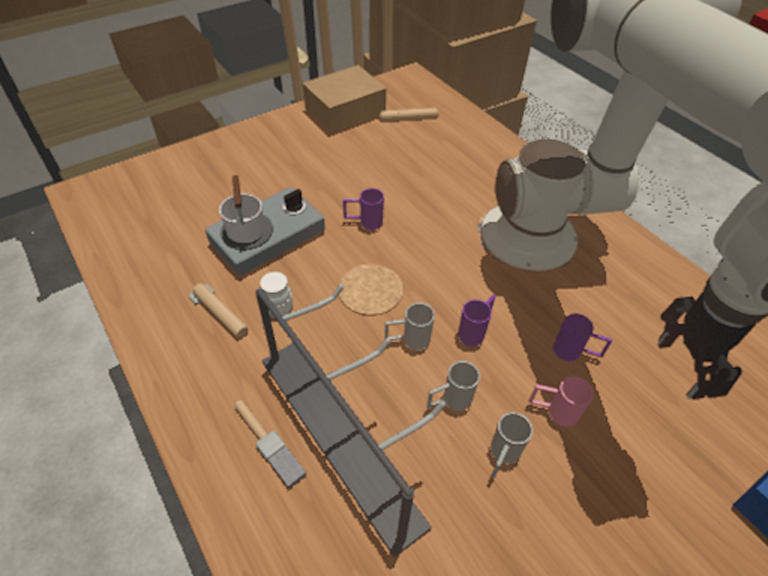

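View pics/top0.png

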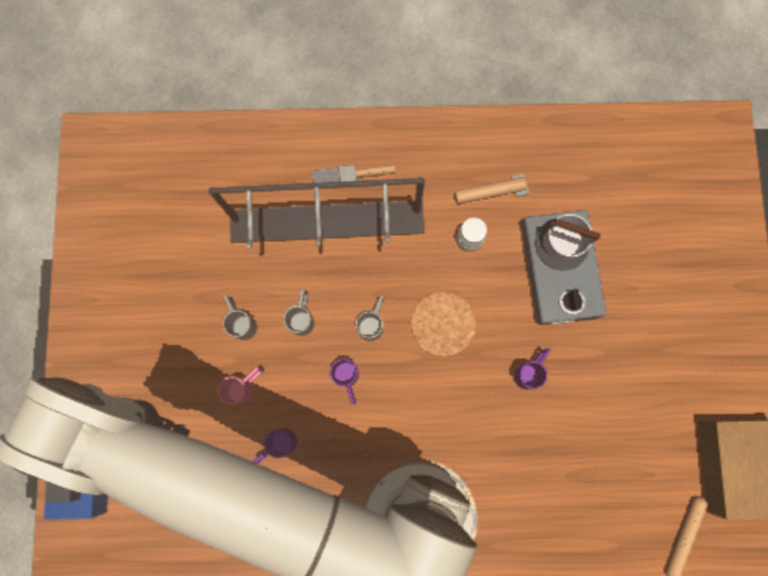

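Steel mugs sit at scene (418,328), (461,387) and (512,440). In the top view they are at (369,325), (298,319) and (237,324). The lookalikes are purple at top (344,372), (531,374) and (281,443), and pink at (233,388). I choose the three grey ones. The pot on the warmer is at top (566,238), the knob at (572,300), the mat at (443,323), and the hooks are at (250,245), (318,243) and (387,240).

```bash
cat > m.py <<'E'
from h import *
from scipy import optimize as so
S=np.load('scene0.npz');T=np.load('top0.npz')
def px(u,v,A): # from 768-scale
    return A['P'][int(v/1.5),int(u/1.5)]
print('bench z', px(300,260,S),px(150,450,T),px(650,400,T))
A=np.concatenate([T['P'].reshape(-1,3),S['P'].reshape(-1,3)]);C=np.concatenate([T['p'].reshape(-1,3),S['p'].reshape(-1,3)]);src=np.r_[np.zeros(196608),np.ones(196608)]
def near(c,r,z0,z1,s=None):
    m=(np.hypot(A[:,0]-c[0],A[:,1]-c[1])<r)&(A[:,2]>z0)&(A[:,2]<z1)
    if s is not None: m&=src==s
    return m
for n,uv in dict(m369=(369,325),m298=(298,319),m237=(237,324)).items():
    c=px(*uv,T)[:2]
    for s in (0,1):
        m=near(c,.065,.03,.12,s);P=A[m]
        zr=np.percentile(P[:,2],97)
        R=P[P[:,2]>.080]; 
        f=so.least_squares(lambda q:np.hypot(R[:,0]-q[0],R[:,1]-q[1])-.0285,c,loss='soft_l1',f_scale=.003).x
        H=P[(np.hypot(*(P[:,:2]-f).T)>.036)&(P[:,2]<.08)]
        far=H[:,:2].mean(0)-f if len(H) else [0,0]
        print(n,s,len(R),'rim z',zr,'c',f,'handle ang',np.degrees(np.arctan2(far[1],far[0])),len(H), np.hypot(*far))
# colours
hsv=cv2.cvtColor(T['p'],cv2.COLOR_RGB2HSV)
c=px(443,323,T);
for s in(0,1):
    m=near(c[:2],.11,.0035,.012,s);P=A[m];print('mat',s,len(P),P.mean(0),np.ptp(P,axis=0))
# warmer top
c=px(566,270,T)
for s in(0,1):
    m=near(c[:2],.2,.049,.059,s);P=A[m];r=cv2.minAreaRect(P[:,:2].astype(np.float32));print('warmer',s,r,np.median(P[:,2]))
    m=near(px(572,300,T)[:2],.05,.08,.11,s);P=A[m];r=cv2.minAreaRect(P[:,:2].astype(np.float32));print('knob',s,len(P),r,np.percentile(P[:,2],95))
    m=near(px(566,238,T)[:2],.1,.164,.22,s);P=A[m];r=cv2.minAreaRect(P[:,:2].astype(np.float32));print('bail',s,len(P),r,P.mean(0),np.percentile(P[:,2],95))
    m=near(px(566,238,T)[:2],.09,.115,.138,s);P=A[m];f=so.least_squares(lambda q:np.hypot(R[:,0]-q[0],R[:,1]-q[1])-.047,c[:2],loss='soft_l1',f_scale=.003,args=()) if 0 else None
    R=P;f=so.least_squares(lambda q:np.hypot(R[:,0]-q[0],R[:,1]-q[1])-.047,px(566,238,T)[:2],loss='soft_l1',f_scale=.003).x;print('pot',s,len(R),f)
# stand
c=px(318,222,T)
for s in(0,1):
    m=near(c[:2],.3,.008,.018,s);P=A[m];P=P[P[:,0]>.4];r=cv2.minAreaRect(P[:,:2].astype(np.float32));print('base',s,len(P),r)
    m=near(c[:2],.3,.224,.26,s);P=A[m];v=cv2.fitLine(P[:,:2].astype(np.float32),cv2.DIST_HUBER,0,.01,.01).ravel();print('bar',s,len(P),v,P.min(0),P.max(0))
    for uv in [(250,238),(318,238),(387,235)]:
        m=near(px(*uv,T)[:2],.06,.19,.25,s);P=A[m];print(' hook',uv,px(*uv,T),len(P),P.mean(0),P.min(0),P.max(0))
print('jar',px(474,232,T))
E
python3 m.py
```

```text
bench z [ 0.52208197 -0.23818043 -0.00133008] [0.2026835  0.36336818 0.6826521 ] [ 2.48964743e-01 -5.34747214e-01  2.79760892e-05]
m369 0 65 rim z 0.09351042061911713 c [0.42484031 0.10129561] handle ang -23.783435435363746 23 0.05427661228559202
m369 1 93 rim z 0.08962595519749231 c [0.42690792 0.10199012] handle ang -23.192749860698157 51 0.059558486216961325
m298 0 62 rim z 0.09258127817684746 c [0.44121223 0.25955904] handle ang -9.307183766655193 25 0.0541757219145235
m298 1 121 rim z 0.08964096644401713 c [0.44247486 0.25999044] handle ang -8.360738328615348 53 0.05930963254232816
m237 0 75 rim z 0.09378873402788411 c [0.43389638 0.3920464 ] handle ang 24.954844326313516 27 0.057742834039953
m237 1 137 rim z 0.08951513469734294 c [0.43579391 0.39242882] handle ang 25.3759209459357 62 0.059498721721213205
mat 0 1202 [ 0.43200047 -0.06798639  0.00654241] [0.21693391 0.21297216 0.00846435]
mat 1 716 [ 0.43491516 -0.06461569  0.0052687 ] [0.14751074 0.17089448 0.00636572]
warmer 0 ((0.5450725555419922, -0.33627134561538696), (0.28543421626091003, 0.2445429563522339), 26.11641693115
[... 1671 characters left out ...]
 0.4865402281284332), 1.6626570224761963)
bar 1 1173 [ 0.02373849 -0.9997182   0.6987782   0.17668703] [ 0.56989467 -0.02206878  0.22400162] [0.71176232 0.42284832 0.2386496 ]
 hook (250, 238) [0.59461901 0.33829388 0.21777167] 171 [0.60987388 0.33873328 0.22154272] [0.56989467 0.33277921 0.21244097] [0.65392917 0.34400504 0.23781583]
 hook (318, 238) [0.59053555 0.19689212 0.22151569] 129 [0.60967572 0.19917546 0.22094718] [0.57230281 0.19215899 0.21043431] [0.64920284 0.20396965 0.23657855]
 hook (387, 235) [0.59169231 0.0560761  0.22943108] 110 [0.61268542 0.05962347 0.22049297] [0.57799113 0.05213964 0.21126572] [0.65126765 0.06455943 0.23686198]
jar [ 0.630341   -0.14000818  0.08622569]
```

```bash
python3 - <<'E'
import cv2
a=cv2.imread('pics/scene0.png')[280:520,260:560]; cv2.imwrite('pics/c1.png',cv2.resize(a,(750,600),interpolation=cv2.INTER_CUBIC))
E
```

```text
(no output)
```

View pics/c1.png

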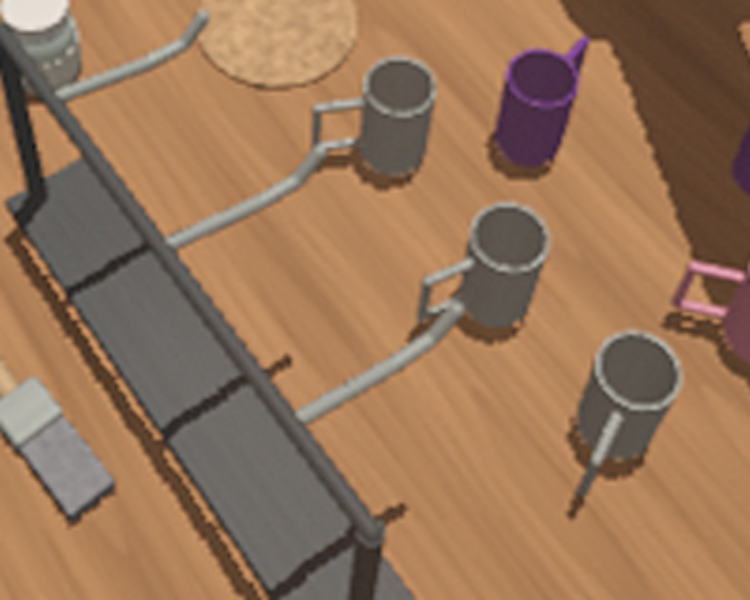

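The crop confirms three grey mugs with their handles roughly away from the robot; pink and purple are excluded. I plan mug1→hook2, mug2→hook1 and mug3→hook0, each with the handle turned to +y, then the pot and the knob. The first move heads towards mug1.

Emit:
{"method": "servo_tool", "body": {"rows": [{"offset": [-0.5,-0.4,0],"yaw": -0.008,"claw": 0},{"offset": [-1,-0.8,0],"yaw": -0.008,"claw": 0},{"offset": [-1,-0.8,0],"yaw": -0.008,"claw": 0}], "squeeze": 40}}

```text
time: 0.48
ee_pos: [0.2906, 0.3809, 0.2149]
tcp_rot: [180.0, 0.0, 156.2]
wrist_force: [-0.4, 0.9, 0.3]
opening: 0.0856
grasp_force: 0.0
```

```bash
python3 - <<'E'
import workcell; print([n for n in dir(workcell) if n[0]!='_'], getattr(workcell,'tip_extent',None))
from h import *
o=get_obs();print(o['q'],o['ee_pos'],o['tcp_rot'],{k:v for k,v in o.items() if 'tip' in k})
# mat centre: colour mask in top image, intersect z=6mm
for n,uv in (('top',(443,323)),('scene',(371,289))):
    Z=np.load(n+'0.npz');p=Z['p'];P=Z['P']
    u,v=int(uv[0]/1.5),int(uv[1]/1.5)
    lab=cv2.cvtColor(p,cv2.COLOR_RGB2LAB).astype(int)
    ref=np.median(lab[v-6:v+7,u-6:u+7].reshape(-1,3),0)
    m=(np.abs(lab-ref)[...,1:].max(-1)<9)&(np.abs(lab-ref)[...,0]<30)
    m=cv2.morphologyEx(m.astype(np.uint8),cv2.MORPH_OPEN,np.ones((3,3)))
    k,L=cv2.connectedComponents(m);b=P[(L==L[v,u])];b=b[np.abs(b[:,2])<.02]
    c,r=cv2.minEnclosingCircle(b[:,:2].astype(np.float32));print(n,len(b),b.mean(0),c,r)
E
```

```text
['PlanningError', 'camera', 'camera_info', 'get_obs', 'job_done', 'tip_extent'] 0.022
[ 5.26724321e+01 -4.71008467e+00  4.10553525e-01  9.51035734e+01
 -2.25296226e-02  7.64728784e+01] [0.29063352 0.38093482 0.21494176] [1.79988678e+02 2.58961897e-02 1.56199548e+02] {}
top 6449 [0.47755574 0.09700446 0.00063149] (0.4830266237258911, 0.2847858965396881) 0.5644716620445251
scene 16998 [ 0.3044872  -0.28632752 -0.00165098] (0.3859979808330536, -0.37729784846305847) 0.5047715902328491
```

Emit:
{"method": "servo_tool", "body": {"rows": [{"offset": [-0.5,-0.5,0],"yaw": 0,"claw": 0},{"offset": [-1,-1,0],"yaw": 0,"claw": 0},{"offset": [-1,-1,0],"yaw": 0,"claw": 0}]}}

```text
time: 0.85
ee_pos: [0.3417, 0.2501, 0.2147]
tcp_rot: [180.0, 0.0, 156.3]
wrist_force: [1.2, 1.2, 0.0]
opening: 0.0849
grasp_force: 0.0
```

Emit:
{"method": "servo_tool", "body": {"rows": [{"offset": [-0.5,-0.5,0],"yaw": 0,"claw": 0},{"offset": [-1,-1,0],"yaw": 0,"claw": 0},{"offset": [-1,-1,0],"yaw": 0,"claw": 0}]}}

```text
time: 1.23
ee_pos: [0.3936, 0.1185, 0.2144]
tcp_rot: [-180.0, -0.0, 156.3]
wrist_force: [0.0, 0.1, 1.2]
opening: 0.0854
grasp_force: 0.0
```

Emit:
{"method": "servo_tool", "body": {"rows": [{"offset": [-0.37,-0.03,0],"yaw": 0,"claw": 0},{"offset": [-0.37,-0.03,0.4],"yaw": 0,"claw": 0},{"offset": [-0.37,-0.03,0.7],"yaw": 0,"claw": 0},{"offset": [-0.37,-0.03,0.7],"yaw": 0,"claw": 0}]}}

```text
time: 1.72
ee_pos: [0.4244, 0.1032, 0.1426]
tcp_rot: [-179.9, -0.2, 156.5]
wrist_force: [-0.3, 0.2, 0.3]
opening: 0.0853
grasp_force: 0.0
```

```bash
cat >> h.py <<'E'
from scipy import optimize as so
def mug(c,s='scene',D=None,r=.06):
    p,d,P=D if D else cloud(s); Q=P.reshape(-1,3); col=p.reshape(-1,3).astype(int)
    grey=(col.max(1)-col.min(1))<30
    Q=Q[grey&(np.hypot(Q[:,0]-c[0],Q[:,1]-c[1])<r+.02)&(Q[:,2]>.03)&(Q[:,2]<.096)]
    R=Q[Q[:,2]>.082]
    f=so.least_squares(lambda q:np.hypot(R[:,0]-q[0],R[:,1]-q[1])-.0285,R[:,:2].mean(0),loss='soft_l1',f_scale=.003).x
    H=Q[(np.hypot(*(Q[:,:2]-f).T)>.036)&(Q[:,2]<.08)]; h=H[:,:2].mean(0)-f
    return len(R),f.round(4),len(H),np.degrees(np.arctan2(h[1],h[0])).round(1)
def save(p,n): cv2.imwrite('pics/%s.png'%n,cv2.resize(p[...,::-1],(768,576),interpolation=cv2.INTER_CUBIC))
E
python3 - <<'E'
from h import *
D=cloud('scene');save(D[0],'s1')
o=get_obs();print(o['time'],o['ee_pos'],o['tcp_rot'])
for c in ((.426,.102),(.442,.26),(.435,.392)):
    try: print(mug(c,D=D))
    except Exception as e: print(c,e)
E
```

```text
1.775 [0.42508757 0.10330204 0.14432586] [-1.79955082e+02 -7.94157521e-02  1.56454310e+02]
(65, array([0.4267, 0.1021]), 31, np.float64(-23.8))
(91, array([0.4423, 0.26  ]), 38, np.float64(-8.2))
(112, array([0.4358, 0.3926]), 54, np.float64(25.4))
```

View pics/s1.png

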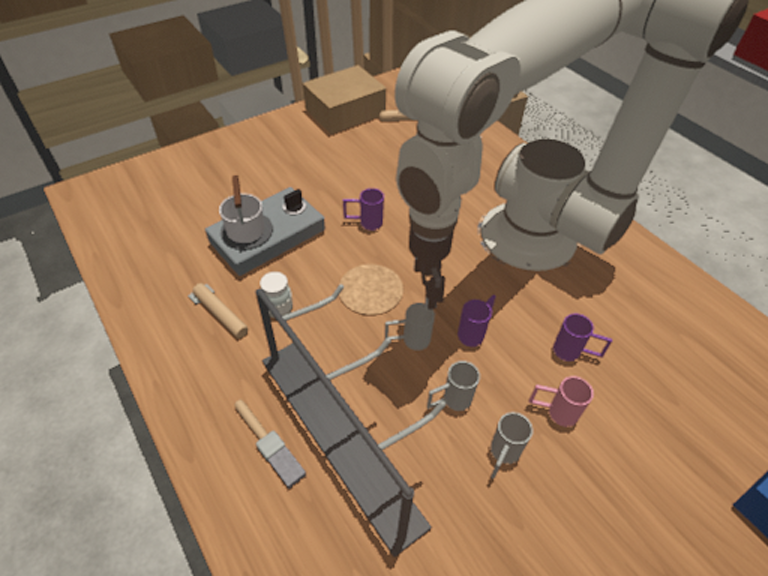

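The picture shows the gripper above mug1 at (418,328), with all three mugs where I measured them.

Emit:
{"method": "servo_tool", "body": {"rows": [{"offset": [-0.02,-0.01,0.3],"yaw": 0,"claw": 0},{"offset": [-0.02,-0.01,0.6],"yaw": 0,"claw": 0},{"offset": [-0.02,-0.01,0.77],"yaw": 0,"claw": 0},{"offset": [-0.02,-0.01,0.77],"yaw": 0,"claw": 0},{"offset": [-0.02,-0.01,0.77],"yaw": 0,"claw": 1},{"offset": [-0.02,-0.01,0.77],"yaw": 0,"claw": 1},{"offset": [-0.02,-0.01,0.77],"yaw": 0,"claw": 1},{"offset": [-0.02,-0.01,0.77],"yaw": 0,"claw": 1},{"offset": [-0.02,-0.01,0.77],"yaw": 0,"claw": 1},{"offset": [-0.02,-0.01,0.77],"yaw": 0,"claw": 1}], "squeeze": 40}}

```text
time: 3.02
ee_pos: [0.436, 0.0995, 0.0833]
tcp_rot: [179.5, 1.5, 156.2]
wrist_force: [-10.5, -22.6, 100.7]
opening: 0.0002
grasp_force: 50.6
```

```bash
python3 - <<'E'
from h import *
D=cloud('scene');p=D[0]
o=get_obs();print(o['time'],o['ee_pos'],o['wrist_force'],o['opening'])
cv2.imwrite('pics/s2.png',cv2.resize(p[130:270,210:370,::-1],(686,600),interpolation=cv2.INTER_CUBIC))
E
```

```text
3.075 [0.43605209 0.09956826 0.08328005] [ -9.66898425 -23.17875277 101.07266378] 0.00026672079917780794
```

View pics/s2.png

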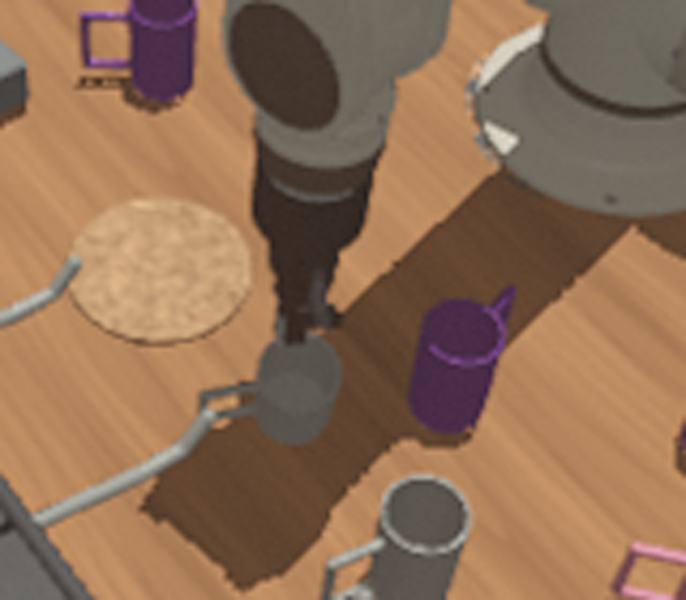

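The mug has shifted towards the camera and the gripper closed beside it, pressing on the rim. I'll lift straight up, open and re-measure.

Emit:
{"method": "servo_tool", "body": {"rows": [{"offset": [0,0,-0.15],"yaw": 0,"claw": 1},{"offset": [0,0,-0.4],"yaw": 0,"claw": 1},{"offset": [0,0,-0.8],"yaw": 0,"claw": 1},{"offset": [0,0,-1],"yaw": 0,"claw": 0},{"offset": [0,0,-1],"yaw": 0,"claw": 0},{"offset": [0,0,-1],"yaw": 0,"claw": 0}]}}

```text
time: 3.82
ee_pos: [0.4267, 0.1009, 0.1669]
tcp_rot: [-180.0, -0.0, 156.4]
wrist_force: [0.1, -0.4, -0.4]
opening: 0.0542
grasp_force: 0.0
```

```bash
python3 - <<'E'
from h import *
D=cloud('scene');p=D[0]
o=get_obs();print(o['time'],o['ee_pos'],o['tcp_rot'],o['wrist_force'],o['opening'])
for c in ((.45,.12),(.442,.26),(.435,.392)):
    try: print(mug(c,D=D))
    except Exception as e: print(c,e)
cv2.imwrite('pics/s3.png',cv2.resize(p[130:270,210:370,::-1],(686,600),interpolation=cv2.INTER_CUBIC))
E
```

```text
3.875 [0.42648699 0.10088332 0.1665987 ] [-1.79955279e+02 -5.87695490e-02  1.56411936e+02] [-0.36429669 -0.78161927 -0.43275159] 0.061827497701341466
(73, array([0.4272, 0.1012]), 27, np.float64(-23.2))
(91, array([0.4425, 0.2602]), 39, np.float64(-8.4))
(117, array([0.4357, 0.3927]), 53, np.float64(25.3))
```

View pics/s3.png

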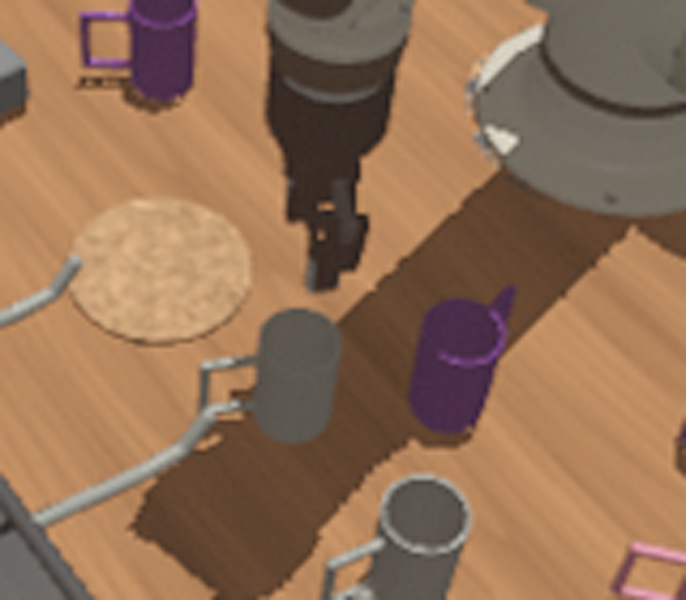

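The mug is still upright at (0.427, 0.101) and stands below the gripper. I'll retry in smaller steps and check the force on the way down.

Emit:
{"method": "servo_tool", "body": {"rows": [{"offset": [0,0,0],"yaw": 0,"claw": 0},{"offset": [0,0,0],"yaw": 0,"claw": 0},{"offset": [0,0,0.3],"yaw": 0,"claw": 0},{"offset": [0,0,0.55],"yaw": 0,"claw": 0},{"offset": [0,0,0.55],"yaw": 0,"claw": 0},{"offset": [0,0,0.55],"yaw": 0,"claw": 0}]}}

```text
time: 4.62
ee_pos: [0.4271, 0.101, 0.1135]
tcp_rot: [180.0, 0.0, 156.4]
wrist_force: [-0.1, -0.5, 0.5]
opening: 0.0855
grasp_force: 0.0
```

```bash
python3 - <<'E'
from h import *
o=get_obs();print(o['time'],o['ee_pos'],o['tcp_rot'],o['wrist_force'],o['opening'])
p,d,P=cloud('scene'); Q=P.reshape(-1,3)
m=(np.hypot(Q[:,0]-.427,Q[:,1]-.101)<.09)&(Q[:,2]>.097)&(Q[:,2]<.16); Q=Q[m]; print(len(Q))
e=np.array([.4,.9165]);f=np.array([-.9165,.4]);r=Q[:,:2]-o['ee_pos'][:2]
for a in np.arange(.097,.16,.008):
    k=(Q[:,2]>=a)&(Q[:,2]<a+.008); 
    if k.any(): print(a.round(3),k.sum(),'toolY',(r[k]@e).min().round(3),(r[k]@e).max().round(3),'toolX',(r[k]@f).min().round(3),(r[k]@f).max().round(3))
cv2.imwrite('pics/s4.png',cv2.resize(p[130:270,210:370,::-1],(686,600),interpolation=cv2.INTER_CUBIC))
E
```

```text
4.625 [0.42708662 0.1010451  0.11347769] [1.79972643e+02 3.08689533e-02 1.56412164e+02] [-0.11537294 -0.4974267   0.52582847] 0.08545119193958411
33
0.137 3 toolY -0.042 0.051 toolX -0.009 -0.0
0.145 11 toolY -0.044 0.056 toolX -0.01 0.011
0.153 19 toolY -0.042 0.059 toolX -0.011 0.01
```

View pics/s4.png

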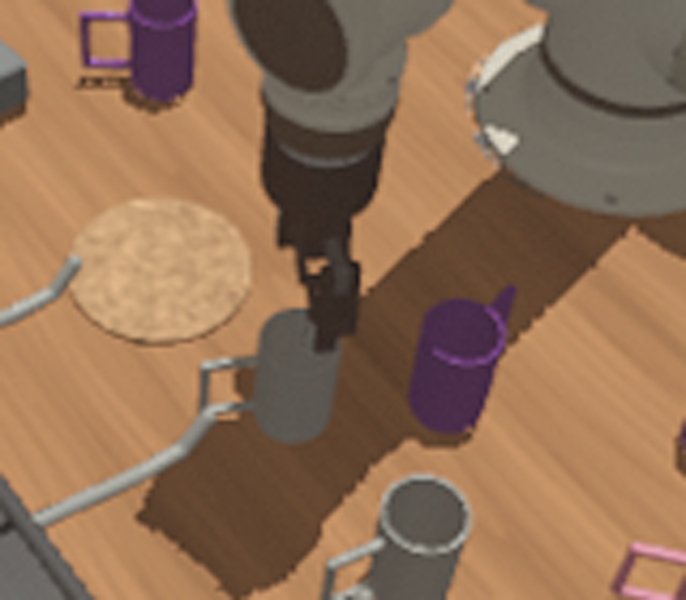

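Emit:
{"method": "servo_tool", "body": {"rows": [{"offset": [0,0,0.12],"yaw": 0,"claw": 0},{"offset": [0,0,0.2],"yaw": 0,"claw": 0},{"offset": [0,0,0.2],"yaw": 0,"claw": 0}]}}

```text
time: 5.05
ee_pos: [0.4264, 0.1009, 0.0917]
tcp_rot: [-180.0, -0.1, 156.4]
wrist_force: [-0.5, -0.2, -0.7]
opening: 0.0858
grasp_force: 0.0
```

Emit:
{"method": "servo_tool", "body": {"rows": [{"offset": [0,0,0.1],"yaw": 0,"claw": 0},{"offset": [0,0,0.12],"yaw": 0,"claw": 0},{"offset": [0,0,0.12],"yaw": 0,"claw": 0}]}}

```text
time: 5.42
ee_pos: [0.4267, 0.101, 0.0804]
tcp_rot: [-180.0, -0.0, 156.4]
wrist_force: [0.5, -0.2, 0.4]
opening: 0.0854
grasp_force: 0.0
```

Emit:
{"method": "servo_tool", "body": {"rows": [{"offset": [0,0,0],"yaw": 0,"claw": 0.2},{"offset": [0,0,0],"yaw": 0,"claw": 0.2},{"offset": [0,0,0],"yaw": 0,"claw": 0.27},{"offset": [0,0,0],"yaw": 0,"claw": 0.27}], "squeeze": 25}}

```text
time: 5.92
ee_pos: [0.4269, 0.101, 0.0807]
tcp_rot: [180.0, 0.0, 156.4]
wrist_force: [0.2, 0.4, -0.1]
opening: 0.0623
grasp_force: 0.0
```

```bash
python3 - <<'E'
from h import *
o=get_obs();print(o['time'],o['ee_pos'],o['tcp_rot'],o['wrist_force'],o['opening'])
p,d,P=cloud('top')
c=camera_info('top');w=np.linalg.inv(c['cam_to_world'])@np.r_[o['ee_pos'],1];u,v=c['cx']+c['fx']*w[0]/-w[2],c['cy']-c['fy']*w[1]/-w[2];print(u,v)
u,v=int(u),int(v);cv2.imwrite('pics/t1.png',cv2.resize(p[v-40:v+40,u-50:u+50,::-1],(700,560),interpolation=cv2.INTER_CUBIC))
E
```

```text
5.925 [0.42687913 0.10099037 0.08065407] [1.79995938e+02 6.13925631e-03 1.56414770e+02] [ 0.2366505   0.36342545 -0.13194665] 0.062272124604821705
245.67588844467758 215.78002129959796
```

View pics/t1.png

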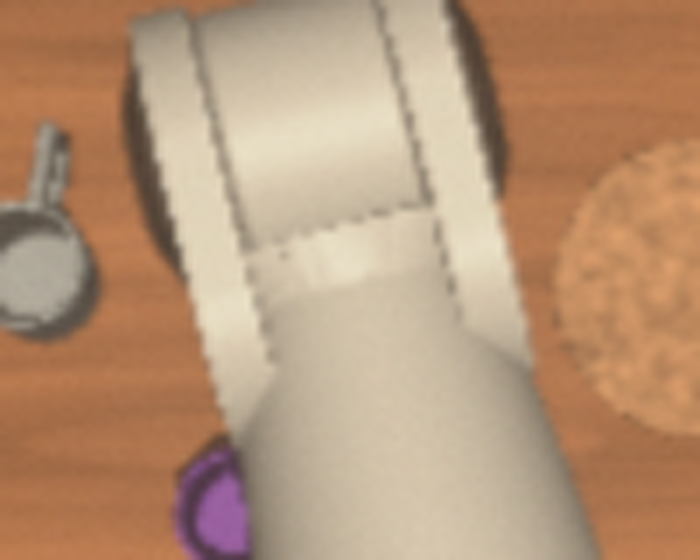

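The arm hides the mug from the top camera. I'll go on closing gently, watching the opening and force.

Emit:
{"method": "servo_tool", "body": {"rows": [{"offset": [0,0,0],"yaw": 0,"claw": 0.3},{"offset": [0,0,0],"yaw": 0,"claw": 0.32},{"offset": [0,0,0],"yaw": 0,"claw": 0.32}]}}

```text
time: 6.35
ee_pos: [0.4268, 0.101, 0.0806]
tcp_rot: [-180.0, -0.0, 156.4]
wrist_force: [-1.5, -1.0, 0.4]
opening: 0.0582
grasp_force: 0.0
```

Emit:
{"method": "servo_tool", "body": {"rows": [{"offset": [0,0,0],"yaw": 0,"claw": 0.4},{"offset": [0,0,0],"yaw": 0,"claw": 0.4}]}}

```text
time: 6.6
ee_pos: [0.4268, 0.101, 0.0806]
tcp_rot: [-180.0, -0.0, 156.4]
wrist_force: [0.2, 0.2, 1.2]
opening: 0.0514
grasp_force: 0.0
```

```bash
python3 - <<'E'
from h import *
o=get_obs()
p,d,P=cloud('scene');p=p.copy()
print(mug((.427,.101),D=(p,d,P)))
c=camera_info('scene');e=o['ee_pos']
def pr(x):
    w=np.linalg.inv(c['cam_to_world'])@np.r_[x,1];return c['cx']+c['fx']*w[0]/-w[2],c['cy']-c['fy']*w[1]/-w[2]
v0,u0=150,225
q=cv2.resize(p[v0:v0+110,u0:u0+120,::-1],(720,660),interpolation=cv2.INTER_CUBIC)[:600]
for x,col in ((e,(0,0,255)),(e+[0,0,-.022],(0,255,255)),(e+[.4*.026,.916*.026,-.022],(0,255,0)),(e-[.4*.026,.916*.026,.022],(255,0,0))):
    u,v=pr(x);cv2.circle(q,(int((u-u0+.5)*6),int((v-v0+.5)*6)),4,col,-1);print(u,v,d[int(v),int(u)])
cv2.imwrite('pics/s5.png',q)
E
```

```text
(41, array([0.4267, 0.1015]), 26, np.float64(-23.1))
278.752247135635 210.8734105968469 1.1747488
278.2428625028376 215.10788362863906 1.1911373
280.15478063006657 221.89704112050558 1.12513
276.3847733789239 208.50987113191275 1.1659971
```

View pics/s5.png

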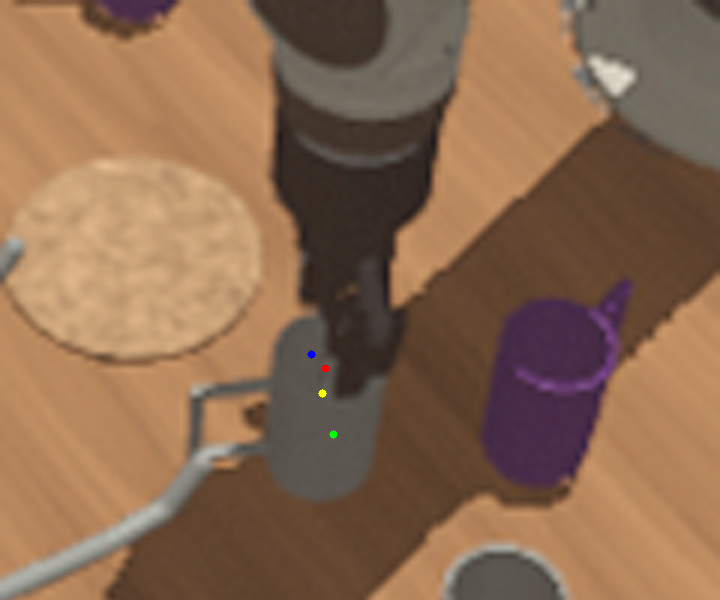

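```bash
python3 - <<'E'
from h import *
o=get_obs(); print(o['ee_pos'],o['opening'])
p,d,P=cloud('scene')
dark=p.max(2)<75
for v in range(192,218,2):
    r=[(u,P[v,u].round(3).tolist()) for u in range(272,294) if p[v,u].max()<70]
    if r: print(v,r[0],r[len(r)//2],r[-1])
E
```

```text
[0.42682699 0.10097293 0.08057231] 0.05121989194292651
192 (276, [0.451, 0.107, 0.194]) (283, [0.448, 0.133, 0.218]) (289, [0.421, 0.128, 0.195])
194 (276, [0.421, 0.074, 0.131]) (282, [0.451, 0.132, 0.21]) (289, [0.432, 0.14, 0.206])
196 (276, [0.423, 0.077, 0.125]) (283, [0.452, 0.138, 0.208]) (289, [0.422, 0.131, 0.181])
198 (275, [0.425, 0.076, 0.116]) (281, [0.447, 0.126, 0.183]) (289, [0.422, 0.132, 0.173])
200 (278, [0.452, 0.12, 0.172]) (284, [0.449, 0.142, 0.193]) (289, [0.424, 0.135, 0.169])
202 (279, [0.451, 0.124, 0.166]) (286, [0.455, 0.156, 0.203]) (292, [0.325, 0.05, -0.001])
204 (280, [0.449, 0.127, 0.158]) (286, [0.457, 0.16, 0.2]) (292, [0.33, 0.056, -0.002])
206 (279, [0.451, 0.127, 0.151]) (285, [0.459, 0.16, 0.193]) (291, [0.443, 0.166, 0.188])
208 (280, [0.452, 0.132, 0.148]) (285, [0.457, 0.158, 0.181]) (290, [0.444, 0.164, 0.177])
210 (281, [0.459, 0.145, 0.157]) (286, [0.446, 0.152, 0.156]) (290, [0.441, 0.162, 0.163])
212 (281, [0.461, 0.148, 0.153]) (285, [0.451, 0.155, 0.154]) (288, [0.442, 0.157, 0.15])
214 (281, [0.449, 0.136, 0.121]) (283, [0.442, 0.138, 0.118]) (285, [0.437, 0.141, 0.118])
```

The near fingertip shows at crop (350,390), z≈0.115, so the real tips stand about 30–50 mm higher than the reported pose implies. The xy position agrees. I'll reopen and go lower in watched steps.

Emit:
{"method": "servo_tool", "body": {"rows": [{"offset": [0,0,0],"yaw": 0,"claw": 0},{"offset": [0,0,0],"yaw": 0,"claw": 0},{"offset": [0,0,0],"yaw": 0,"claw": 0},{"offset": [0,0,0.12],"yaw": 0,"claw": 0},{"offset": [0,0,0.24],"yaw": 0,"claw": 0},{"offset": [0,0,0.24],"yaw": 0,"claw": 0}]}}

```text
time: 7.45
ee_pos: [0.4259, 0.1008, 0.055]
tcp_rot: [-179.9, -0.1, 156.4]
wrist_force: [-0.6, -0.0, 0.2]
opening: 0.0854
grasp_force: 0.0
```

```bash
python3 - <<'E'
from h import *
o=get_obs(); print(o['ee_pos'],o['opening'],o['wrist_force'],o['q'])
p,d,P=cloud('scene')
for v in range(206,232,2):
    r=[(u,P[v,u].round(3).tolist()) for u in range(272,298) if p[v,u].max()<72 and P[v,u,2]>.02 and np.hypot(P[v,u,0]-.427,P[v,u,1]-.101)>.038]
    if r: print(v,r[0],r[len(r)//2],r[-1])
q=cv2.resize(p[150:260,225:345,::-1],(720,660),interpolation=cv2.INTER_CUBIC)[:600];cv2.imwrite('pics/s6.png',q)
E
```

```text
[0.42591215 0.10076388 0.05504271] 0.08537763623863248 [-0.56176722 -0.00752223  0.1958415 ] [ 1.33097540e+01 -1.04623376e+01 -2.24090213e+01  7.81921702e+01
  1.09968052e-03  3.68973751e+01]
206 (278, [0.457, 0.129, 0.157]) (286, [0.454, 0.158, 0.188]) (291, [0.443, 0.166, 0.189])
208 (278, [0.458, 0.131, 0.151]) (285, [0.459, 0.16, 0.184]) (291, [0.445, 0.169, 0.184])
210 (280, [0.455, 0.137, 0.146]) (286, [0.457, 0.163, 0.176]) (291, [0.444, 0.169, 0.174])
212 (281, [0.455, 0.142, 0.142]) (286, [0.454, 0.161, 0.163]) (291, [0.445, 0.171, 0.167])
214 (280, [0.455, 0.139, 0.129]) (286, [0.458, 0.166, 0.162]) (291, [0.444, 0.172, 0.158])
216 (281, [0.458, 0.148, 0.132]) (286, [0.45, 0.159, 0.139]) (290, [0.447, 0.172, 0.151])
218 (282, [0.465, 0.16, 0.141]) (286, [0.454, 0.165, 0.139]) (290, [0.447, 0.173, 0.144])
220 (282, [0.466, 0.162, 0.135]) (286, [0.456, 0.168, 0.135]) (289, [0.449, 0.173, 0.135])
222 (282, [0.453, 0.15, 0.101]) (284, [0.447, 0.152, 0.098]) (286, [0.442, 0.155, 0.099])
```

View pics/s6.png

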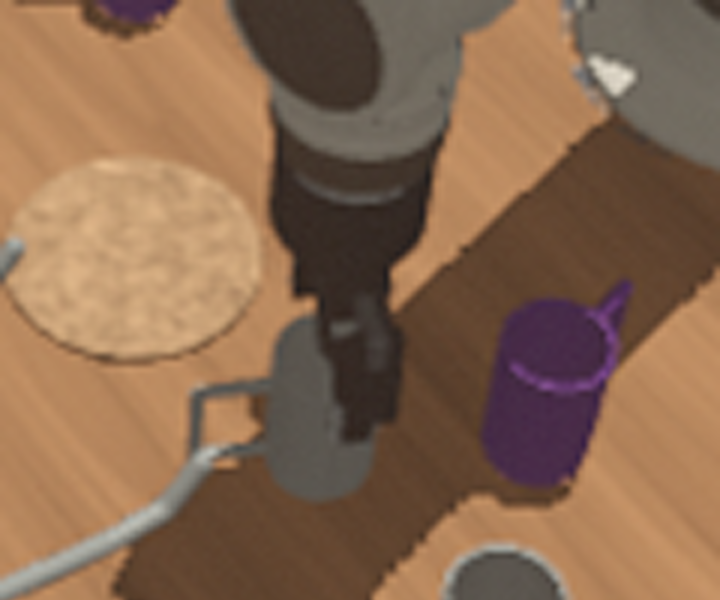

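The fingertip is visibly lower now, at crop (355,437). The jam height, free closing and picture all fit a real tool about 30 mm higher than reported, so I'll use that offset and go to TCP 0.035.

Emit:
{"method": "servo_tool", "body": {"rows": [{"offset": [0,0,0.1],"yaw": 0,"claw": 0},{"offset": [0,0,0.2],"yaw": 0,"claw": 0},{"offset": [0,0,0.2],"yaw": 0,"claw": 0.2},{"offset": [0,0,0.2],"yaw": 0,"claw": 0.3},{"offset": [0,0,0.2],"yaw": 0,"claw": 0.4},{"offset": [0,0,0.2],"yaw": 0,"claw": 0.4}]}}

```text
time: 8.25
ee_pos: [0.427, 0.1009, 0.0369]
tcp_rot: [180.0, 0.0, 156.4]
wrist_force: [-0.9, -1.9, 2.1]
opening: 0.0578
grasp_force: 27.5
```

Gripped at 57.8 mm. Next: lift, then turn the handle to +y while heading in front of hook 2.

Emit:
{"method": "servo_tool", "body": {"rows": [{"offset": [0,0,0],"yaw": 0,"claw": 1},{"offset": [0,0,0],"yaw": 0,"claw": 1},{"offset": [0,0,-0.15],"yaw": 0,"claw": 1},{"offset": [0,0,-0.4],"yaw": 0,"claw": 1},{"offset": [0,0,-0.7],"yaw": 0,"claw": 1},{"offset": [0,0,-1],"yaw": 0,"claw": 1},{"offset": [0,0,-1],"yaw": 0,"claw": 1}], "squeeze": 60}}

```text
time: 9.12
ee_pos: [0.4281, 0.1014, 0.1391]
tcp_rot: [179.8, 0.2, 156.4]
wrist_force: [-0.0, -0.2, -2.8]
opening: 0.0572
grasp_force: 64.7
```

Emit:
{"method": "servo_tool", "body": {"rows": [{"offset": [-0.08,-0.04,-0.2],"yaw": -0.059,"claw": 1},{"offset": [-0.16,-0.08,-0.4],"yaw": -0.118,"claw": 1},{"offset": [-0.24,-0.12,-0.6],"yaw": -0.177,"claw": 1},{"offset": [-0.32,-0.16,-0.8],"yaw": -0.236,"claw": 1},{"offset": [-0.4,-0.2,-0.8],"yaw": -0.295,"claw": 1},{"offset": [-0.48,-0.24,-0.8],"yaw": -0.354,"claw": 1},{"offset": [-0.56,-0.28,-0.8],"yaw": -0.413,"claw": 1},{"offset": [-0.64,-0.32,-0.8],"yaw": -0.472,"claw": 1},{"offset": [-0.72,-0.36,-0.8],"yaw": -0.531,"claw": 1},{"offset": [-0.8,-0.4,-0.8],"yaw": -0.59,"claw": 1},{"offset": [-0.8,-0.4,-0.8],"yaw": -0.639,"claw": 1},{"offset": [-0.8,-0.4,-0.8],"yaw": -0.639,"claw": 1}]}}

```text
time: 10.62
ee_pos: [0.4839, 0.0323, 0.2155]
tcp_rot: [179.9, 0.0, -88.6]
wrist_force: [-0.6, 0.3, -2.2]
opening: 0.0573
grasp_force: 64.9
```

```bash
cat >> h.py <<'E'
def crop(c3,n,s='scene',w=60,k=5):
    p,d,P=cloud(s);c=camera_info(s);x=np.linalg.inv(c['cam_to_world'])@np.r_[c3,1]
    u,v=int(c['cx']+c['fx']*x[0]/-x[2]),int(c['cy']-c['fy']*x[1]/-x[2]);v=min(max(v,w),384-w);u=min(max(u,w),512-w)
    cv2.imwrite('pics/%s.png'%n,cv2.resize(p[v-w:v+w,u-w:u+w,::-1],None,fx=k,fy=k,interpolation=cv2.INTER_CUBIC));print('crop origin',u-w,v-w,'scale',k)
    return p,d,P
E
python3 - <<'E'
from h import *
o=get_obs();e=o['ee_pos'];print(o['time'],e,o['tcp_rot'],o['opening'],o['grasp_force'])
p,d,P=crop(e,'s7')
Q=P[p.max(2).astype(int)-p.min(2)<40]
m=(np.abs(Q[:,0]-e[0])<.02)&(Q[:,1]-e[1]>.034)&(Q[:,1]-e[1]<.09)&(Q[:,2]>.1);Q=Q[m];print(len(Q),Q.min(0),Q.max(0),np.median(Q,0));
print(Q[np.argsort(Q[:,2])][::4].round(3))
E
```

```text
10.625 [0.48393103 0.03231959 0.21551777] [ 1.79911560e+02  8.36037586e-03 -8.86345312e+01] 0.05732806694342646 64.85715221346368
crop origin 191 114 scale 5
2127 [0.46393306 0.06634286 0.19464711] [0.50390343 0.10614537 0.71298057] [0.48645487 0.07608307 0.58492175]
[[0.488 0.067 0.195]
 [0.484 0.071 0.196]
 [0.485 0.088 0.196]
 ...
 [0.5   0.072 0.711]
 [0.492 0.079 0.712]
 [0.492 0.081 0.712]]
```

View pics/s7.png

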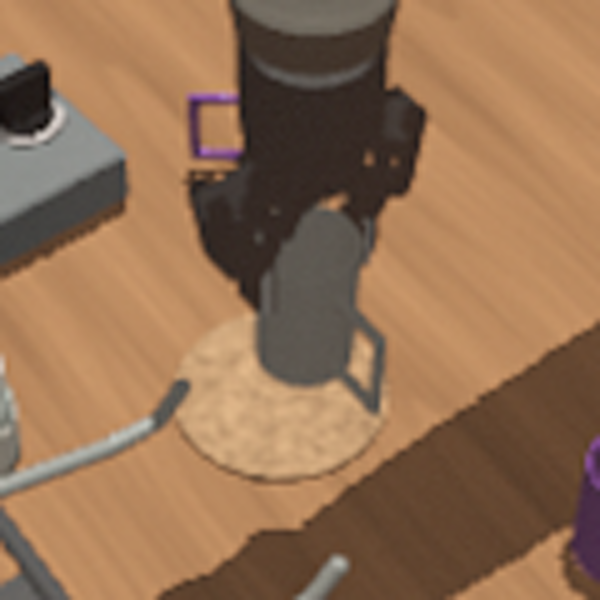

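The picture shows the mug hanging upright in the grip with its handle loop at crop (370,370), towards +y. From here I'll rely on numbers and save the remaining views.

```bash
cat >> h.py <<'E'
def loop(e,D,zr=(.12,.3)):
    p,d,P=D;Q=P.reshape(-1,3)
    m=(np.abs(Q[:,0]-e[0])<.018)&(Q[:,1]-e[1]>.036)&(Q[:,1]-e[1]<.085)&(Q[:,2]>zr[0])&(Q[:,2]<zr[1]);Q=Q[m]
    q=np.percentile(Q,[3,50,97],axis=0).round(4);print('handle pts',len(Q),'p3/50/97\n',q)
    F=Q[Q[:,1]-e[1]>.060];print('far bar',len(F),np.median(F,0).round(4),F[:,2].min().round(4),F[:,2].max().round(4))
    B=P.reshape(-1,3);B=B[(np.hypot(B[:,0]-e[0],B[:,1]-e[1])<.036)&(B[:,2]>.15)&(B[:,2]<.26)];print('body lowest',np.percentile(B[:,2],1))
def hooks(D):
    p,d,P=D;Q=P.reshape(-1,3)
    for c in ((.6035,.338),(.607,.198),(.611,.0587)):
        R=Q[(np.abs(Q[:,1]-c[1])<.014)&(np.abs(Q[:,0]-c[0])<.05)&(Q[:,2]>.2)&(Q[:,2]<.25)]
        S=R[np.abs(R[:,0]-c[0])<.012]
        if len(S): print('hook',c,len(R),'tip x',np.percentile(R[:,0],2).round(4),'seat y',np.median(S[:,1]).round(4),'top z',np.percentile(S[:,2],90).round(4))
E
python3 - <<'E'
from h import *
e=get_obs()['ee_pos'];D=cloud('scene');loop(e,D);hooks(D)
S=np.load('scene0.npz');hooks((S['p'],S['d'],S['P']));S=np.load('top0.npz');hooks((S['p'],S['d'],S['P']))
E
```

```text
handle pts 99 p3/50/97
 [[0.4806 0.071  0.1926]
 [0.486  0.0964 0.229 ]
 [0.4886 0.1047 0.2541]]
far bar 55 [0.486  0.1026 0.2288] 0.1925 0.2539
body lowest 0.17888648785662095
hook (0.6035, 0.338) 170 tip x 0.5714 seat y 0.3386 top z 0.2193
hook (0.607, 0.198) 142 tip x 0.5757 seat y 0.1993 top z 0.2191
hook (0.611, 0.0587) 123 tip x 0.5802 seat y 0.0604 top z 0.2183
hook (0.6035, 0.338) 169 tip x 0.5714 seat y 0.3386 top z 0.2194
hook (0.607, 0.198) 140 tip x 0.5748 seat y 0.1999 top z 0.2194
hook (0.611, 0.0587) 123 tip x 0.5799 seat y 0.0597 top z 0.2191
hook (0.6035, 0.338) 88 tip x 0.5695 seat y 0.3379 top z 0.2212
hook (0.607, 0.198) 85 tip x 0.5736 seat y 0.197 top z 0.2218
hook (0.611, 0.0587) 89 tip x 0.577 seat y 0.0588 top z 0.2213
```

Loop centre z≈0.224 against hook rod z 0.210–0.238, so the entry height is right. Now onto hook 2: sideways first, then in along +x.

Emit:
{"method": "servo_tool", "body": {"rows": [{"offset": [0.12,0,0],"yaw": 0,"claw": 1},{"offset": [0.24,0,0],"yaw": 0,"claw": 1},{"offset": [0.24,-0.15,0],"yaw": 0,"claw": 1},{"offset": [0.24,-0.3,0],"yaw": 0,"claw": 1},{"offset": [0.24,-0.45,0],"yaw": 0,"claw": 1},{"offset": [0.24,-0.6,0],"yaw": 0,"claw": 1},{"offset": [0.24,-0.75,0],"yaw": 0,"claw": 1},{"offset": [0.24,-0.9,0],"yaw": 0,"claw": 1},{"offset": [0.24,-1,0],"yaw": 0,"claw": 1},{"offset": [0.24,-1,0],"yaw": 0,"claw": 1}]}}

```text
time: 11.98
ee_pos: [0.5853, 0.011, 0.2159]
tcp_rot: [179.9, -0.0, -88.6]
wrist_force: [0.3, -0.5, -1.7]
opening: 0.0576
grasp_force: 64.9
```

Emit:
{"method": "servo_tool", "body": {"rows": [{"offset": [0,-0.1,0],"yaw": 0,"claw": 1},{"offset": [0,-0.22,0],"yaw": 0,"claw": 1},{"offset": [0,-0.22,0],"yaw": 0,"claw": 1}]}}

```text
time: 12.35
ee_pos: [0.6074, 0.0114, 0.2162]
tcp_rot: [180.0, 0.0, -88.6]
wrist_force: [0.1, -0.1, -0.3]
opening: 0.0573
grasp_force: 65.1
```

```bash
python3 - <<'E'
from h import *
o=get_obs();e=o['ee_pos'];print(e,o['wrist_force']);D=cloud('scene');loop(e,D);hooks(D)
E
```

```text
[0.60740283 0.01137264 0.21618901] [ 0.10779921 -0.05047507 -0.34150881]
handle pts 137 p3/50/97
 [[0.591  0.0523 0.1951]
 [0.609  0.0667 0.2193]
 [0.6218 0.0845 0.2543]]
far bar 58 [0.6088 0.0821 0.2261] 0.1935 0.2545
body lowest 0.1814060923932841
hook (0.6035, 0.338) 170 tip x 0.5715 seat y 0.3384 top z 0.2191
hook (0.607, 0.198) 141 tip x 0.5757 seat y 0.2003 top z 0.2199
hook (0.611, 0.0587) 110 tip x 0.5792 seat y 0.0599 top z 0.221
```

Emit:
{"method": "servo_tool", "body": {"rows": [{"offset": [0,0,0.08],"yaw": 0,"claw": 1},{"offset": [0,0,0.16],"yaw": 0,"claw": 1},{"offset": [0,0,0.23],"yaw": 0,"claw": 1},{"offset": [0,0,0.28],"yaw": 0,"claw": 1},{"offset": [0,0,0.28],"yaw": 0,"claw": 1}]}}

```text
time: 13.02
ee_pos: [0.6066, 0.0114, 0.1887]
tcp_rot: [-180.0, 0.0, -88.6]
wrist_force: [-0.0, 0.1, -1.4]
opening: 0.0578
grasp_force: 65.2
```

Emit:
{"method": "servo_tool", "body": {"rows": [{"offset": [0,0,0.03],"yaw": 0,"claw": 1},{"offset": [0,0,0.03],"yaw": 0,"claw": 1},{"offset": [0,0,0.03],"yaw": 0,"claw": 0},{"offset": [0,0,0.03],"yaw": 0,"claw": 0},{"offset": [0,0,0.03],"yaw": 0,"claw": 0},{"offset": [0,0,0.03],"yaw": 0,"claw": 0},{"offset": [0,0,-0.4],"yaw": 0,"claw": 0},{"offset": [0,0,-0.8],"yaw": 0,"claw": 0},{"offset": [0,0,-1],"yaw": 0,"claw": 0},{"offset": [0,0,-1],"yaw": 0,"claw": 0}]}}

```text
time: 14.28
ee_pos: [0.6073, 0.0114, 0.2899]
tcp_rot: [-179.8, -0.0, -88.6]
wrist_force: [-0.4, -0.1, -0.1]
opening: 0.0855
grasp_force: 0.0
```

```bash
cat >> h.py <<'E'
def hung(D,c):
    p,d,P=D;Q=P.reshape(-1,3)
    m=(np.abs(Q[:,0]-c[0])<.05)&(np.abs(Q[:,1]-c[1])<.11)&(Q[:,2]>.06)&(Q[:,2]<.208);Q=Q[m]
    if len(Q)<20: print('hung',c,len(Q));return
    print('hung',c,len(Q),'mean',Q.mean(0).round(3),'min',Q.min(0).round(3),'max',Q.max(0).round(3))
E
python3 - <<'E'
from h import *
o=get_obs();e=o['ee_pos'];print(o['time'],e,o['q']);D=cloud('scene');hooks(D);hung(D,(.611,.059))
for c in ((.4425,.26),(.4357,.3925)): print(mug(c,D=D))
E
```

```text
14.275 [0.60732486 0.01139078 0.28991961] [ 1.07505603e+00  1.59503916e+01  3.12823755e+01  1.05178407e+02
 -1.13063518e-03 -9.03598435e+01]
hook (0.6035, 0.338) 170 tip x 0.5713 seat y 0.3385 top z 0.2194
hook (0.607, 0.198) 140 tip x 0.5755 seat y 0.1999 top z 0.2185
hook (0.611, 0.0587) 141 tip x 0.5802 seat y 0.0589 top z 0.2253
hung (0.611, 0.059) 651 mean [0.613 0.085 0.168] min [0.577 0.025 0.12 ] max [0.637 0.117 0.208]
(95, array([0.4424, 0.2601]), 36, np.float64(-8.2))
(113, array([0.4358, 0.3926]), 54, np.float64(25.4))
```

Mug 1 hangs on hook 2. On to mug 2.

Emit:
{"method": "servo_tool", "body": {"rows": [{"offset": [-0.4,0.4,0],"yaw": 0,"claw": 0},{"offset": [-0.8,0.8,0],"yaw": 0,"claw": 0},{"offset": [-0.8,0.8,0],"yaw": 0,"claw": 0}]}}

```text
time: 14.7
ee_pos: [0.5224, 0.0912, 0.288]
tcp_rot: [179.9, 0.0, -88.4]
wrist_force: [-0.4, -0.7, 0.2]
opening: 0.0852
grasp_force: 0.0
```

Emit:
{"method": "servo_tool", "body": {"rows": [{"offset": [-0.4,0.4,0.3],"yaw": 0,"claw": 0},{"offset": [-0.8,0.79,0.7],"yaw": 0,"claw": 0},{"offset": [-0.8,0.79,0.8],"yaw": 0,"claw": 0}]}}

```text
time: 15.08
ee_pos: [0.4414, 0.1681, 0.2052]
tcp_rot: [179.8, -0.1, -88.4]
wrist_force: [-0.1, -0.7, 0.4]
opening: 0.0852
grasp_force: 0.0
```

Emit:
{"method": "servo_tool", "body": {"rows": [{"offset": [-0.2,0,0.2],"yaw": 0.059,"claw": 0},{"offset": [-0.4,0,0.4],"yaw": 0.118,"claw": 0},{"offset": [-0.6,0,0.6],"yaw": 0.177,"claw": 0},{"offset": [-0.8,0,0.8],"yaw": 0.236,"claw": 0},{"offset": [-0.93,0,0.8],"yaw": 0.295,"claw": 0},{"offset": [-0.93,0,0.8],"yaw": 0.354,"claw": 0},{"offset": [-0.93,0,0.8],"yaw": 0.413,"claw": 0},{"offset": [-0.93,0,0.8],"yaw": 0.472,"claw": 0},{"offset": [-0.93,0,0.8],"yaw": 0.531,"claw": 0},{"offset": [-0.93,0,0.8],"yaw": 0.556,"claw": 0},{"offset": [-0.93,0,0.8],"yaw": 0.556,"claw": 0}]}}

```text
time: 16.45
ee_pos: [0.4415, 0.2598, 0.1273]
tcp_rot: [-179.9, -0.1, 171.4]
wrist_force: [0.2, 0.5, -0.4]
opening: 0.0855
grasp_force: 0.0
```

```bash
python3 - <<'E'
from h import *
o=get_obs();e=o['ee_pos'];print(o['time'],e,o['tcp_rot'],o['q']);D=cloud('scene');hung(D,(.611,.059))
for c in ((.4425,.26),(.4357,.3925)): print(mug(c,D=D))
E
```

```text
16.45 [0.44148076 0.25975336 0.12726125] [-1.79937047e+02 -6.59847239e-02  1.71361076e+02] [ 3.04754641e+01 -9.64982668e-01 -5.69237910e+00  8.53635152e+01
 -7.21633360e-03  3.91143572e+01]
hung (0.611, 0.059) 660 mean [0.614 0.087 0.169] min [0.576 0.027 0.122] max [0.637 0.119 0.207]
(96, array([0.4422, 0.2601]), 47, np.float64(-8.1))
(113, array([0.4356, 0.3926]), 56, np.float64(25.3))
```

Emit:
{"method": "servo_tool", "body": {"rows": [{"offset": [-0.01,0,0.3],"yaw": 0,"claw": 0},{"offset": [-0.01,0,0.6],"yaw": 0,"claw": 0},{"offset": [-0.01,0,0.92],"yaw": 0,"claw": 0},{"offset": [-0.01,0,0.92],"yaw": 0,"claw": 0},{"offset": [-0.01,0,0.92],"yaw": 0,"claw": 0.2},{"offset": [-0.01,0,0.92],"yaw": 0,"claw": 0.3},{"offset": [-0.01,0,0.92],"yaw": 0,"claw": 0.4},{"offset": [-0.01,0,0.92],"yaw": 0,"claw": 0.4}], "squeeze": 25}}

```text
time: 17.5
ee_pos: [0.4432, 0.2603, 0.0382]
tcp_rot: [179.9, 0.1, 171.4]
wrist_force: [-0.4, -2.1, 6.0]
opening: 0.0584
grasp_force: 26.2
```

Emit:
{"method": "servo_tool", "body": {"rows": [{"offset": [0,0,0],"yaw": 0,"claw": 1},{"offset": [0,0,0],"yaw": 0,"claw": 1},{"offset": [0,0,-0.15],"yaw": 0,"claw": 1},{"offset": [0,0,-0.4],"yaw": 0,"claw": 1},{"offset": [0,0,-0.7],"yaw": 0,"claw": 1},{"offset": [0,0,-1],"yaw": 0,"claw": 1},{"offset": [0,0,-1],"yaw": 0,"claw": 1}], "squeeze": 60}}

```text
time: 18.38
ee_pos: [0.4436, 0.261, 0.1396]
tcp_rot: [179.8, 0.2, 171.4]
wrist_force: [1.0, -0.1, -2.6]
opening: 0.0576
grasp_force: 64.5
```

Emit:
{"method": "servo_tool", "body": {"rows": [{"offset": [0,-0.1,-0.2],"yaw": -0.059,"claw": 1},{"offset": [0,-0.2,-0.4],"yaw": -0.118,"claw": 1},{"offset": [0,-0.3,-0.6],"yaw": -0.177,"claw": 1},{"offset": [-0.1,-0.4,-0.8],"yaw": -0.236,"claw": 1},{"offset": [-0.2,-0.5,-0.8],"yaw": -0.295,"claw": 1},{"offset": [-0.3,-0.6,-0.8],"yaw": -0.354,"claw": 1},{"offset": [-0.4,-0.7,-0.8],"yaw": -0.413,"claw": 1},{"offset": [-0.5,-0.8,-0.8],"yaw": -0.472,"claw": 1},{"offset": [-0.6,-0.9,-0.8],"yaw": -0.531,"claw": 1},{"offset": [-0.63,-1,-0.8],"yaw": -0.556,"claw": 1},{"offset": [-0.63,-1,-0.8],"yaw": -0.556,"claw": 1}]}}

```text
time: 19.75
ee_pos: [0.4896, 0.1514, 0.2157]
tcp_rot: [179.9, -0.0, -88.7]
wrist_force: [-0.5, 1.1, -2.8]
opening: 0.0576
grasp_force: 64.5
```

```bash
python3 - <<'E'
from h import *
o=get_obs();e=o['ee_pos'];print(o['time'],e,o['tcp_rot'],o['opening']);D=cloud('scene');loop(e,D);hooks(D);hung(D,(.611,.059))
E
```

```text
19.75 [0.48955595 0.15137797 0.21574142] [ 1.79930580e+02 -1.38089860e-02 -8.86570623e+01] 0.05761862257607146
handle pts 109 p3/50/97
 [[0.4867 0.1903 0.1925]
 [0.4913 0.2129 0.228 ]
 [0.494  0.223  0.2533]]
far bar 58 [0.4915 0.2205 0.2261] 0.1906 0.2538
body lowest 0.1778079039277109
hook (0.6035, 0.338) 170 tip x 0.5711 seat y 0.3386 top z 0.2193
hook (0.607, 0.198) 142 tip x 0.5759 seat y 0.1998 top z 0.22
hook (0.611, 0.0587) 145 tip x 0.5804 seat y 0.0605 top z 0.2304
hung (0.611, 0.059) 554 mean [0.615 0.05  0.175] min [ 0.578 -0.001  0.134] max [0.637 0.1   0.207]
```

Emit:
{"method": "servo_tool", "body": {"rows": [{"offset": [0,0,0],"yaw": 0,"claw": 1},{"offset": [0,0,0],"yaw": 0,"claw": 1},{"offset": [0,0,0],"yaw": 0,"claw": 1},{"offset": [0,0,0],"yaw": 0,"claw": 1},{"offset": [0,0,0],"yaw": 0,"claw": 1},{"offset": [0,0,0],"yaw": 0,"claw": 1},{"offset": [0,0,0],"yaw": 0,"claw": 1},{"offset": [0,0,0],"yaw": 0,"claw": 1},{"offset": [0,0,0],"yaw": 0,"claw": 1},{"offset": [0,0,0],"yaw": 0,"claw": 1},{"offset": [0,0,0],"yaw": 0,"claw": 1},{"offset": [0,0,0],"yaw": 0,"claw": 1}]}}

```text
time: 21.3
ee_pos: [0.4897, 0.1518, 0.2166]
tcp_rot: [-180.0, 0.0, -88.6]
wrist_force: [-0.2, -0.4, -1.6]
opening: 0.0573
grasp_force: 64.5
```

Emit:
{"method": "servo_tool", "body": {"rows": [{"offset": [0,0,0],"yaw": 0,"claw": 1},{"offset": [0,0,0],"yaw": 0,"claw": 1},{"offset": [0,0,0],"yaw": 0,"claw": 1},{"offset": [0,0,0],"yaw": 0,"claw": 1},{"offset": [0,0,0],"yaw": 0,"claw": 1},{"offset": [0,-0.15,0],"yaw": 0,"claw": 1},{"offset": [0,-0.3,0],"yaw": 0,"claw": 1},{"offset": [0,-0.45,0],"yaw": 0,"claw": 1},{"offset": [0,-0.6,0],"yaw": 0,"claw": 1},{"offset": [0,-0.8,0],"yaw": 0,"claw": 1},{"offset": [0,-1,0],"yaw": 0,"claw": 1},{"offset": [0,-1,0],"yaw": 0,"claw": 1}]}}

```text
time: 22.8
ee_pos: [0.5911, 0.1541, 0.2152]
tcp_rot: [179.9, -0.0, -88.6]
wrist_force: [0.5, -0.6, -2.8]
opening: 0.0574
grasp_force: 64.9
```

Emit:
{"method": "servo_tool", "body": {"rows": [{"offset": [0,-0.15,0],"yaw": 0,"claw": 1},{"offset": [0,-0.15,0],"yaw": 0,"claw": 1},{"offset": [0,-0.15,0.1],"yaw": 0,"claw": 1},{"offset": [0,-0.15,0.2],"yaw": 0,"claw": 1},{"offset": [0,-0.15,0.29],"yaw": 0,"claw": 1},{"offset": [0,-0.15,0.29],"yaw": 0,"claw": 1}]}}

```text
time: 23.55
ee_pos: [0.6044, 0.1544, 0.1878]
tcp_rot: [-180.0, -0.0, -88.6]
wrist_force: [-1.6, -2.5, 1.2]
opening: 0.0569
grasp_force: 64.1
```

```bash
python3 - <<'E'
from h import *
o=get_obs();e=o['ee_pos'];print(o['time'],e,o['wrist_force']);D=cloud('scene');loop(e,D);hooks(D);hung(D,(.611,.059))
for c in ((.4357,.3925),): print(mug(c,D=D))
E
```

```text
23.55 [0.60439318 0.15438619 0.18775998] [-1.64323237 -2.51914765  1.17052205]
handle pts 161 p3/50/97
 [[0.5884 0.1919 0.1678]
 [0.6058 0.204  0.2167]
 [0.6196 0.2276 0.2275]]
far bar 55 [0.6058 0.2243 0.203 ] 0.165 0.2275
body lowest 0.15246723809746468
hook (0.6035, 0.338) 168 tip x 0.572 seat y 0.339 top z 0.2197
hook (0.607, 0.198) 164 tip x 0.5759 seat y 0.1987 top z 0.2274
hook (0.611, 0.0587) 115 tip x 0.597 seat y 0.0597 top z 0.2275
hung (0.611, 0.059) 412 mean [0.613 0.082 0.18 ] min [0.578 0.006 0.124] max [0.638 0.169 0.208]
(113, array([0.4357, 0.3925]), 52, np.float64(25.5))
```

Emit:
{"method": "servo_tool", "body": {"rows": [{"offset": [0,0,0],"yaw": 0,"claw": 0},{"offset": [0,0,0],"yaw": 0,"claw": 0},{"offset": [0,0,0],"yaw": 0,"claw": 0},{"offset": [0,0,0],"yaw": 0,"claw": 0},{"offset": [0,0,-0.4],"yaw": 0,"claw": 0},{"offset": [0,0,-0.8],"yaw": 0,"claw": 0},{"offset": [0,0,-1],"yaw": 0,"claw": 0},{"offset": [0,0,-1],"yaw": 0,"claw": 0}]}}

```text
time: 24.6
ee_pos: [0.6052, 0.1549, 0.289]
tcp_rot: [-179.8, 0.0, -88.6]
wrist_force: [-0.7, 0.2, -0.6]
opening: 0.0854
grasp_force: 0.0
```

```bash
python3 - <<'E'
from h import *
o=get_obs();e=o['ee_pos'];print(o['time'],e,o['tcp_rot']);D=cloud('scene');hung(D,(.607,.199));hung(D,(.611,.059))
for c in ((.4357,.3925),): print(mug(c,D=D))
E
```

```text
24.6 [0.60523259 0.15487582 0.28898371] [-1.79845217e+02  3.63250886e-02 -8.85638100e+01]
hung (0.607, 0.199) 872 mean [0.611 0.192 0.167] min [0.575 0.089 0.118] max [0.634 0.252 0.208]
hung (0.611, 0.059) 535 mean [0.616 0.081 0.166] min [0.577 0.012 0.111] max [0.638 0.169 0.203]
(115, array([0.4357, 0.3926]), 50, np.float64(25.3))
```

Emit:
{"method": "servo_tool", "body": {"rows": [{"offset": [-0.4,0.41,0],"yaw": 0,"claw": 0},{"offset": [-0.8,0.82,0],"yaw": 0,"claw": 0},{"offset": [-0.8,0.82,0],"yaw": 0,"claw": 0}]}}

```text
time: 25.02
ee_pos: [0.5181, 0.2346, 0.2868]
tcp_rot: [179.9, -0.0, -88.4]
wrist_force: [-0.3, -1.1, 0.4]
opening: 0.0852
grasp_force: 0.0
```

Emit:
{"method": "servo_tool", "body": {"rows": [{"offset": [-0.4,0.4,0.3],"yaw": 0,"claw": 0},{"offset": [-0.8,0.81,0.7],"yaw": 0,"claw": 0},{"offset": [-0.8,0.81,0.8],"yaw": 0,"claw": 0}]}}

```text
time: 25.4
ee_pos: [0.4354, 0.3112, 0.2042]
tcp_rot: [179.8, -0.1, -88.4]
wrist_force: [0.5, -0.8, 0.5]
opening: 0.0852
grasp_force: 0.0
```

Emit:
{"method": "servo_tool", "body": {"rows": [{"offset": [-0.2,0,0.2],"yaw": 0.059,"claw": 0},{"offset": [-0.4,0,0.4],"yaw": 0.118,"claw": 0},{"offset": [-0.6,0,0.6],"yaw": 0.177,"claw": 0},{"offset": [-0.82,0,0.78],"yaw": 0.236,"claw": 0},{"offset": [-0.82,0,0.78],"yaw": 0.295,"claw": 0},{"offset": [-0.82,0,0.78],"yaw": 0.354,"claw": 0},{"offset": [-0.82,0,0.78],"yaw": 0.367,"claw": 0},{"offset": [-0.82,0,0.78],"yaw": 0.367,"claw": 0}]}}

```text
time: 26.4
ee_pos: [0.4358, 0.3918, 0.1282]
tcp_rot: [-180.0, -0.1, -154.6]
wrist_force: [-0.3, 0.6, 0.2]
opening: 0.0851
grasp_force: 0.0
```

```bash
python3 - <<'E'
from h import *
o=get_obs();e=o['ee_pos'];print(o['time'],e,o['tcp_rot'],o['q']);D=cloud('scene');hung(D,(.607,.199));hung(D,(.611,.059))
for c in ((.4357,.3925),): print(mug(c,D=D))
E
```

```text
26.4 [0.43580059 0.39180405 0.12816831] [-1.79962476e+02 -9.17792449e-02 -1.54634800e+02] [ 4.19619633e+01  9.14184922e+00  5.09572413e+00  8.60525487e+01
 -9.74546772e-03  1.65967421e+01]
hung (0.607, 0.199) 767 mean [0.613 0.18  0.172] min [0.577 0.089 0.13 ] max [0.635 0.244 0.208]
hung (0.611, 0.059) 726 mean [0.614 0.084 0.173] min [0.578 0.009 0.11 ] max [0.637 0.169 0.208]
(116, array([0.4358, 0.3924]), 58, np.float64(25.6))
```

Emit:
{"method": "servo_tool", "body": {"rows": [{"offset": [0,0,0.3],"yaw": 0,"claw": 0},{"offset": [0,0,0.6],"yaw": 0,"claw": 0},{"offset": [0,0,0.92],"yaw": 0,"claw": 0},{"offset": [0,0,0.92],"yaw": 0,"claw": 0},{"offset": [0,0,0.92],"yaw": 0,"claw": 0.2},{"offset": [0,0,0.92],"yaw": 0,"claw": 0.3},{"offset": [0,0,0.92],"yaw": 0,"claw": 0.4},{"offset": [0,0,0.92],"yaw": 0,"claw": 0.4}], "squeeze": 25}}

```text
time: 27.45
ee_pos: [0.4364, 0.393, 0.0393]
tcp_rot: [180.0, 0.1, -154.6]
wrist_force: [1.6, -1.6, 6.8]
opening: 0.0579
grasp_force: 26.9
```

Emit:
{"method": "servo_tool", "body": {"rows": [{"offset": [0,0,0],"yaw": 0,"claw": 1},{"offset": [0,0,0],"yaw": 0,"claw": 1},{"offset": [0,0,-0.15],"yaw": 0,"claw": 1},{"offset": [0,0,-0.4],"yaw": 0,"claw": 1},{"offset": [0,0,-0.7],"yaw": 0,"claw": 1},{"offset": [0,0,-1],"yaw": 0,"claw": 1},{"offset": [0,0,-1],"yaw": 0,"claw": 1}], "squeeze": 60}}

```text
time: 28.32
ee_pos: [0.4365, 0.3935, 0.1407]
tcp_rot: [179.9, 0.3, -154.6]
wrist_force: [0.9, -0.9, -2.0]
opening: 0.0573
grasp_force: 64.7
```

Emit:
{"method": "servo_tool", "body": {"rows": [{"offset": [0,-0.1,-0.2],"yaw": -0.055,"claw": 1},{"offset": [0,-0.25,-0.4],"yaw": -0.11,"claw": 1},{"offset": [0,-0.4,-0.6],"yaw": -0.165,"claw": 1},{"offset": [0,-0.6,-0.8],"yaw": -0.22,"claw": 1},{"offset": [0,-0.8,-0.8],"yaw": -0.275,"claw": 1},{"offset": [-0.05,-1,-0.8],"yaw": -0.33,"claw": 1},{"offset": [-0.05,-1,-0.8],"yaw": -0.367,"claw": 1},{"offset": [-0.05,-1,-0.8],"yaw": -0.367,"claw": 1}]}}

```text
time: 29.32
ee_pos: [0.4829, 0.304, 0.2165]
tcp_rot: [179.9, -0.0, -88.6]
wrist_force: [-0.6, 1.2, -2.6]
opening: 0.0571
grasp_force: 64.7
```

```bash
python3 - <<'E'
from h import *
o=get_obs();e=o['ee_pos'];print(o['time'],e,o['tcp_rot'],o['opening']);D=cloud('scene');loop(e,D);hooks(D);hung(D,(.607,.199));hung(D,(.611,.059))
E
```

```text
29.325 [0.48286371 0.30404982 0.21654466] [ 1.79921035e+02 -3.93267148e-02 -8.86349975e+01] 0.05711566107410704
handle pts 131 p3/50/97
 [[0.4799 0.3414 0.1916]
 [0.4846 0.3639 0.2288]
 [0.4865 0.3742 0.2527]]
far bar 65 [0.4847 0.3714 0.2281] 0.1886 0.2526
body lowest 0.1773634107544364
hook (0.6035, 0.338) 170 tip x 0.5715 seat y 0.3385 top z 0.2187
hook (0.607, 0.198) 168 tip x 0.5756 seat y 0.2 top z 0.2281
hook (0.611, 0.0587) 144 tip x 0.5798 seat y 0.0602 top z 0.2276
hung (0.607, 0.199) 777 mean [0.612 0.177 0.173] min [0.577 0.089 0.129] max [0.635 0.243 0.208]
hung (0.611, 0.059) 769 mean [0.614 0.086 0.174] min [0.578 0.01  0.11 ] max [0.638 0.169 0.208]
```

Emit:
{"method": "servo_tool", "body": {"rows": [{"offset": [0.13,0,0],"yaw": 0,"claw": 1},{"offset": [0.13,0,0],"yaw": 0,"claw": 1},{"offset": [0.13,-0.15,0],"yaw": 0,"claw": 1},{"offset": [0.13,-0.3,0],"yaw": 0,"claw": 1},{"offset": [0.13,-0.45,0],"yaw": 0,"claw": 1},{"offset": [0.13,-0.6,0],"yaw": 0,"claw": 1},{"offset": [0.13,-0.8,0],"yaw": 0,"claw": 1},{"offset": [0.13,-1,0],"yaw": 0,"claw": 1},{"offset": [0.13,-1,0],"yaw": 0,"claw": 1}]}}

```text
time: 30.5
ee_pos: [0.5849, 0.2937, 0.2161]
tcp_rot: [179.9, -0.0, -88.6]
wrist_force: [0.6, 0.1, -2.6]
opening: 0.0572
grasp_force: 65.2
```

Emit:
{"method": "servo_tool", "body": {"rows": [{"offset": [0,-0.17,0],"yaw": 0,"claw": 1},{"offset": [0,-0.17,0],"yaw": 0,"claw": 1},{"offset": [0,-0.17,0.1],"yaw": 0,"claw": 1},{"offset": [0,-0.17,0.2],"yaw": 0,"claw": 1},{"offset": [0,-0.17,0.27],"yaw": 0,"claw": 1},{"offset": [0,-0.17,0.27],"yaw": 0,"claw": 1}]}}

```text
time: 31.25
ee_pos: [0.5998, 0.2941, 0.1907]
tcp_rot: [-180.0, 0.0, -88.6]
wrist_force: [-0.9, -0.3, -1.8]
opening: 0.0575
grasp_force: 65.7
```

```bash
python3 - <<'E'
from h import *
o=get_obs();e=o['ee_pos'];print(o['time'],e,o['wrist_force']);D=cloud('scene');loop(e,D);hooks(D)
E
```

```text
31.25 [0.5998117  0.29412945 0.19066164] [-0.85144804 -0.31008299 -1.75117969]
handle pts 188 p3/50/97
 [[0.5837 0.3322 0.167 ]
 [0.601  0.3424 0.2174]
 [0.6149 0.365  0.2277]]
far bar 60 [0.6011 0.362  0.206 ] 0.1642 0.2285
body lowest 0.15251112082082166
hook (0.6035, 0.338) 196 tip x 0.5717 seat y 0.3384 top z 0.2272
hook (0.607, 0.198) 163 tip x 0.5781 seat y 0.1996 top z 0.2279
hook (0.611, 0.0587) 148 tip x 0.5802 seat y 0.0591 top z 0.2271
```

Emit:
{"method": "servo_tool", "body": {"rows": [{"offset": [0,0,0.01],"yaw": 0,"claw": 0},{"offset": [0,0,0.01],"yaw": 0,"claw": 0},{"offset": [0,0,0.01],"yaw": 0,"claw": 0},{"offset": [0,0,0.01],"yaw": 0,"claw": 0},{"offset": [0,0,-0.4],"yaw": 0,"claw": 0},{"offset": [0,0,-0.8],"yaw": 0,"claw": 0},{"offset": [0,0,-1],"yaw": 0,"claw": 0},{"offset": [0,0,-1],"yaw": 0,"claw": 0}]}}

```text
time: 32.3
ee_pos: [0.6009, 0.2945, 0.292]
tcp_rot: [-179.8, 0.1, -88.6]
wrist_force: [-0.1, 0.1, -0.4]
opening: 0.0855
grasp_force: 0.0
```

```bash
python3 - <<'E'
from h import *
o=get_obs();e=o['ee_pos'];print(o['time'],e,o['tcp_rot']);D=cloud('scene');hung(D,(.6035,.3385));hung(D,(.607,.199));hung(D,(.611,.059));hooks(D)
E
```

```text
32.3 [0.60086455 0.29452824 0.29203279] [-1.79846864e+02  6.92636234e-02 -8.85658090e+01]
hung (0.6035, 0.3385) 829 mean [0.608 0.352 0.172] min [0.571 0.229 0.119] max [0.63  0.394 0.208]
hung (0.607, 0.199) 670 mean [0.616 0.181 0.172] min [0.576 0.089 0.129] max [0.636 0.309 0.208]
hung (0.611, 0.059) 747 mean [0.615 0.084 0.174] min [0.579 0.008 0.11 ] max [0.638 0.169 0.208]
hook (0.6035, 0.338) 205 tip x 0.5727 seat y 0.3383 top z 0.2261
hook (0.607, 0.198) 63 tip x 0.6153 seat y 0.195 top z 0.2213
hook (0.611, 0.0587) 148 tip x 0.5801 seat y 0.059 top z 0.2277
```

Emit:
{"method": "servo_tool", "body": {"rows": [{"offset": [0.5,0,0],"yaw": 0,"claw": 0},{"offset": [1,0,0],"yaw": 0,"claw": 0},{"offset": [1,0,0],"yaw": 0,"claw": 0}]}}

```text
time: 32.72
ee_pos: [0.6026, 0.1912, 0.2896]
tcp_rot: [179.9, -0.0, -88.8]
wrist_force: [0.5, 0.2, -0.4]
opening: 0.0856
grasp_force: 0.0
```

Emit:
{"method": "servo_tool", "body": {"rows": [{"offset": [0.5,0,0],"yaw": 0,"claw": 0},{"offset": [1,0,0],"yaw": 0,"claw": 0},{"offset": [1,0,0],"yaw": 0,"claw": 0}]}}

```text
time: 33.1
ee_pos: [0.6052, 0.0921, 0.2895]
tcp_rot: [179.9, -0.0, -88.7]
wrist_force: [-0.7, 0.1, -0.2]
opening: 0.0853
grasp_force: 0.0
```

Emit:
{"method": "servo_tool", "body": {"rows": [{"offset": [0.5,0,0],"yaw": 0,"claw": 0},{"offset": [1,0,0],"yaw": 0,"claw": 0},{"offset": [1,0,0],"yaw": 0,"claw": 0}]}}

```text
time: 33.48
ee_pos: [0.6078, -0.0073, 0.2894]
tcp_rot: [179.9, -0.0, -88.7]
wrist_force: [1.1, 0.7, -0.9]
opening: 0.0855
grasp_force: 0.0
```

Emit:
{"method": "servo_tool", "body": {"rows": [{"offset": [0.5,0,0],"yaw": 0,"claw": 0},{"offset": [1,0,0],"yaw": 0,"claw": 0},{"offset": [1,0,0],"yaw": 0,"claw": 0}]}}

```text
time: 33.85
ee_pos: [0.6105, -0.1067, 0.2892]
tcp_rot: [179.9, 0.0, -88.7]
wrist_force: [-0.0, -0.2, -0.0]
opening: 0.0855
grasp_force: 0.0
```

Emit:
{"method": "servo_tool", "body": {"rows": [{"offset": [0.5,0,0],"yaw": 0,"claw": 0},{"offset": [1,0,0],"yaw": 0,"claw": 0},{"offset": [1,0,0],"yaw": 0,"claw": 0}]}}

```text
time: 34.22
ee_pos: [0.6132, -0.2064, 0.289]
tcp_rot: [179.9, 0.0, -88.7]
wrist_force: [-0.6, -0.1, 0.2]
opening: 0.0856
grasp_force: 0.0
```

Emit:
{"method": "servo_tool", "body": {"rows": [{"offset": [0.4,0,0],"yaw": 0.05,"claw": 0},{"offset": [0.8,0,0],"yaw": 0.1,"claw": 0},{"offset": [0.8,0,0],"yaw": 0.124,"claw": 0},{"offset": [0.8,0,0],"yaw": 0.124,"claw": 0}]}}

```text
time: 34.72
ee_pos: [0.6156, -0.2837, 0.29]
tcp_rot: [180.0, 0.0, -110.8]
wrist_force: [0.3, 0.6, 0.1]
opening: 0.0853
grasp_force: 0.0
```

```bash
cat >> h.py <<'E'
def bail(D,c=(.6065,-.342),z=(.172,.192)):
    p,d,P=D;Q=P.reshape(-1,3);col=p.reshape(-1,3).astype(int)
    m=(np.hypot(Q[:,0]-c[0],Q[:,1]-c[1])<.065)&(Q[:,2]>z[0])&(Q[:,2]<z[1])&(col[:,0]-col[:,2]>15);Q=Q[m]
    if len(Q)<10: print('bail few',len(Q));return
    r=cv2.minAreaRect(Q[:,:2].astype(np.float32));print('bail',len(Q),r,'z95',np.percentile(Q[:,2],95))
E
python3 - <<'E'
from h import *
o=get_obs();e=o['ee_pos'];print(o['time'],e,o['tcp_rot']);D=cloud('scene');bail(D);bail(cloud('top'),z=(.172,.196))
hung(D,(.6035,.3385));hung(D,(.607,.199));hung(D,(.611,.059))
E
```

```text
34.725 [ 0.61561804 -0.28366149  0.29003626] [ 1.79954883e+02  3.68242629e-02 -1.10771913e+02]
bail 93 ((0.6080851554870605, -0.34095728397369385), (0.09825123101472855, 0.013834807090461254), 69.16468811035156) z95 0.1857093049194896
bail few 0
hung (0.6035, 0.3385) 966 mean [0.608 0.31  0.175] min [0.574 0.229 0.128] max [0.632 0.381 0.208]
hung (0.607, 0.199) 1094 mean [0.61  0.217 0.175] min [0.574 0.089 0.129] max [0.636 0.309 0.208]
hung (0.611, 0.059) 703 mean [0.615 0.08  0.173] min [0.578 0.009 0.109] max [0.637 0.169 0.208]
```

Emit:
{"method": "servo_tool", "body": {"rows": [{"offset": [0.56,-0.13,0],"yaw": 0,"claw": 0},{"offset": [0.56,-0.13,0.3],"yaw": 0,"claw": 0},{"offset": [0.56,-0.13,0.6],"yaw": 0,"claw": 0},{"offset": [0.56,-0.13,0.8],"yaw": 0,"claw": 0},{"offset": [0.56,-0.13,0.8],"yaw": 0,"claw": 0}]}}

```text
time: 35.45
ee_pos: [0.6067, -0.341, 0.2092]
tcp_rot: [179.8, 0.0, -110.8]
wrist_force: [0.5, 1.0, -0.4]
opening: 0.0852
grasp_force: 0.0
```

```bash
python3 - <<'E'
from h import *
o=get_obs();e=o['ee_pos'];print(o['time'],e,o['tcp_rot'],o['q']);D=cloud('scene');bail(D)
Q=D[2].reshape(-1,3);c=D[0].reshape(-1,3)
m=(np.hypot(Q[:,0]-e[0],Q[:,1]-e[1])<.075)&(Q[:,2]>.193)&(Q[:,2]<.3)&(c.max(1)<90);R=Q[m]-np.array([e[0],e[1],0])
ty=R[:,:2]@[-.9348,.3551]
for s in(1,-1):
    S=R[ty*s>.02];print(s,len(S),'tip z',S[:,2].min() if len(S) else 0, np.percentile(ty[ty*s>.02],[5,50,95]) if len(S) else 0)
crop([e[0],e[1],.19],'s8',w=50,k=6)
E
```

```text
35.45 [ 0.60671632 -0.34096162  0.20924499] [ 1.79846611e+02  3.45037696e-02 -1.10751659e+02] [-2.93399168e+01  2.71151892e+01  3.66247122e+01  9.96663448e+01
  1.12107682e-02 -9.85883194e+01]
bail 90 ((0.6081094741821289, -0.3414618670940399), (0.09952815622091293, 0.014122347347438335), 68.96527099609375) z95 0.1857884837314496
1 99 tip z 0.24449180487924937 [0.04191952 0.05200406 0.07044842]
-1 108 tip z 0.24341219582784124 [-0.06697805 -0.04856388 -0.03798893]
crop origin 106 74 scale 6
```

View pics/s8.png

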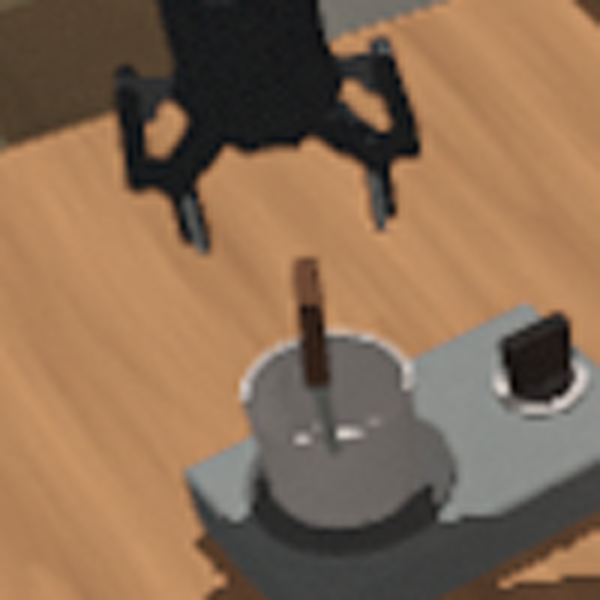

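The picture shows open fingertips at crop (203,248) and (380,225), straddling the bail at (310,320).

```bash
python3 - <<'E'
from h import *
p,d,P=cloud('scene')
for v in range(108,119):
    print(v,[(u,P[v,u].round(3).tolist()) for u in (137,138,139,140,141) if P[v,u,2]>.1],[(u,P[v,u].round(3).tolist()) for u in (168,169,170) if P[v,u,2]>.1])
E
```

```text
108 [(137, [0.653, -0.348, 0.272]), (138, [0.651, -0.344, 0.274])] [(168, [0.567, -0.315, 0.257]), (169, [0.564, -0.316, 0.255]), (170, [0.561, -0.315, 0.255])]
109 [(137, [0.654, -0.35, 0.267]), (138, [0.651, -0.349, 0.267]), (139, [0.645, -0.362, 0.256])] [(168, [0.568, -0.316, 0.253]), (169, [0.565, -0.316, 0.252]), (170, [0.56, -0.318, 0.249])]
110 [(137, [0.655, -0.346, 0.267]), (138, [0.652, -0.349, 0.263]), (139, [0.646, -0.358, 0.255])] [(168, [0.57, -0.312, 0.253]), (169, [0.567, -0.311, 0.252]), (170, [0.561, -0.319, 0.245])]
111 [(137, [0.655, -0.35, 0.26]), (138, [0.653, -0.345, 0.263]), (139, [0.648, -0.353, 0.255])] [(168, [0.569, -0.315, 0.247]), (169, [0.566, -0.315, 0.246])]
112 [(137, [0.657, -0.347, 0.259]), (138, [0.654, -0.347, 0.257]), (139, [0.651, -0.347, 0.256])] [(168, [0.57, -0.314, 0.244]), (169, [0.566, -0.317, 0.24])]
113 [(137, [0.657, -0.35, 0.253]), (138, [0.655, -0.345, 0.255]), (139, [0.652, -0.346, 0.254])] []
114 [(137, [0.656, -0.356, 0.245]), (138, [0.655, -0.349, 0.249]), (139, [0.652, -0.347, 0.249]), (140, [0.648, -0.354, 0.243])] []
115 [(138, [0.656, -0.349, 0.246]), (139, [0.653, -0.348, 0.245]), (140, [0.65, -0.349, 0.243])] []
116 [(138, [0.656, -0.35, 0.241])] []
117 [] []
118 [] []
```

Emit:
{"method": "servo_tool", "body": {"rows": [{"offset": [0,0,0.3],"yaw": 0,"claw": 0},{"offset": [0,0,0.6],"yaw": 0,"claw": 0},{"offset": [0,0,0.67],"yaw": 0,"claw": 0},{"offset": [0,0,0.67],"yaw": 0,"claw": 0.4},{"offset": [0,0,0.67],"yaw": 0,"claw": 0.6},{"offset": [0,0,0.67],"yaw": 0,"claw": 0.75},{"offset": [0,0,0.67],"yaw": 0,"claw": 1},{"offset": [0,0,0.67],"yaw": 0,"claw": 1},{"offset": [0,0,0.67],"yaw": 0,"claw": 1},{"offset": [0,0,0.67],"yaw": 0,"claw": 1}], "squeeze": 80}}

```text
time: 36.85
ee_pos: [0.6075, -0.3427, 0.1444]
tcp_rot: [-179.9, -0.0, -110.9]
wrist_force: [1.7, -0.7, 5.8]
opening: 0.0123
grasp_force: 79.0
```

Emit:
{"method": "servo_tool", "body": {"rows": [{"offset": [0,0,-0.1],"yaw": 0,"claw": 1},{"offset": [0,0,-0.25],"yaw": 0,"claw": 1},{"offset": [0,0,-0.4],"yaw": 0,"claw": 1},{"offset": [0,0,-0.5],"yaw": 0,"claw": 1},{"offset": [0,0,-0.5],"yaw": 0,"claw": 1}]}}

```text
time: 37.48
ee_pos: [0.6073, -0.3427, 0.1946]
tcp_rot: [-179.9, -0.0, -110.9]
wrist_force: [0.4, 0.3, -4.3]
opening: 0.0127
grasp_force: 78.2
```

```bash
python3 - <<'E'
from h import *
o=get_obs();e=o['ee_pos'];print(o['time'],e,o['tcp_rot'],o['wrist_force'],o['opening'])
def mat(D,n):
    p,d,P=D;hsv=cv2.cvtColor(p,cv2.COLOR_RGB2HSV).astype(int);g=cv2.GaussianBlur(p,(5,5),0)
    h=cv2.cvtColor(g,cv2.COLOR_RGB2HSV).astype(int)
    near=np.hypot(P[...,0]-.433,P[...,1]+.066)<.12
    core=np.hypot(P[...,0]-.433,P[...,1]+.066)<.05;ring=near&(np.hypot(P[...,0]-.433,P[...,1]+.066)>.1)
    s0,s1=np.median(h[core][:,1]),np.median(h[ring][:,1])
    m=near&(h[...,1]<(s0+s1)/2)&(np.abs(P[...,2])<.02);m=cv2.morphologyEx(m.astype(np.uint8),cv2.MORPH_OPEN,np.ones((5,5)))
    c,hh=cv2.findContours(m,cv2.RETR_EXTERNAL,cv2.CHAIN_APPROX_NONE);c=max(c,key=cv2.contourArea)[:,0]
    B=P[c[:,1],c[:,0]][:,:2];f=so.least_squares(lambda q:np.hypot(B[:,0]-q[0],B[:,1]-q[1])-.075,[.433,-.066],loss='soft_l1',f_scale=.003);print(n,s0,s1,len(B),f.x,np.median(np.abs(f.fun)))
for n in('scene','top'):
    S=np.load(n+'0.npz');mat((S['p'],S['d'],S['P']),n)
D=cloud('scene');mat(D,'scene now')
Q=D[2].reshape(-1,3);Q=Q[(np.hypot(Q[:,0]-e[0],Q[:,1]-e[1])<.046)&(Q[:,2]>.08)];print('pot low z',np.percentile(Q[:,2],2))
R=D[2].reshape(-1,3);R=R[(np.hypot(R[:,0]-e[0],R[:,1]-e[1])<.06)&(R[:,2]>.165)&(R[:,2]<.186)]
if len(R)>10:
    f=so.least_squares(lambda q:np.hypot(R[:,0]-q[0],R[:,1]-q[1])-.047,e[:2],loss='soft_l1',f_scale=.003).x;print('pot c',f,len(R))
E
```

```text
37.475 [ 0.60726052 -0.34268378  0.19455098] [-1.79931152e+02 -1.12987962e-02 -1.10889267e+02] [ 0.3797622   0.27356278 -4.26668372] 0.01271778498807415
scene 104.0 125.0 107 [ 0.42940649 -0.06933297] 0.002098689581042673
top 132.0 148.0 127 [ 0.43355179 -0.06945679] 0.0024880200942483527Traceback (most recent call last):
  File "<stdin>", line 14, in <module>
  File "<stdin>", line 10, in mat
ValueError: max() iterable argument is empty
```

Emit:
{"method": "servo_tool", "body": {"rows": [{"offset": [-0.1,0.13,0],"yaw": 0,"claw": 1},{"offset": [-0.25,0.34,0],"yaw": 0,"claw": 1},{"offset": [-0.4,0.54,0],"yaw": 0,"claw": 1},{"offset": [-0.55,0.74,0],"yaw": 0,"claw": 1},{"offset": [-0.64,0.87,0],"yaw": 0,"claw": 1}]}}

```text
time: 38.15
ee_pos: [0.5476, -0.2507, 0.193]
tcp_rot: [179.9, 0.0, -110.9]
wrist_force: [0.1, -0.8, -3.1]
opening: 0.0124
grasp_force: 78.3
```

Emit:
{"method": "servo_tool", "body": {"rows": [{"offset": [-0.15,0.2,0],"yaw": 0,"claw": 1},{"offset": [-0.3,0.4,0],"yaw": 0,"claw": 1},{"offset": [-0.45,0.6,0],"yaw": 0,"claw": 1},{"offset": [-0.64,0.87,0],"yaw": 0,"claw": 1}]}}

```text
time: 38.65
ee_pos: [0.4893, -0.1603, 0.1927]
tcp_rot: [179.9, -0.0, -110.9]
wrist_force: [-0.2, -1.1, -3.3]
opening: 0.0123
grasp_force: 78.3
```

Emit:
{"method": "servo_tool", "body": {"rows": [{"offset": [-0.15,0.2,0],"yaw": 0,"claw": 1},{"offset": [-0.3,0.4,0],"yaw": 0,"claw": 1},{"offset": [-0.45,0.6,0],"yaw": 0,"claw": 1},{"offset": [-0.57,0.77,0],"yaw": 0,"claw": 1},{"offset": [-0.65,0.87,0],"yaw": 0,"claw": 1},{"offset": [-0.65,0.87,0],"yaw": 0,"claw": 1}]}}

```text
time: 39.4
ee_pos: [0.4319, -0.0687, 0.1937]
tcp_rot: [-180.0, 0.0, -110.8]
wrist_force: [0.2, -0.1, -3.2]
opening: 0.0124
grasp_force: 78.3
```

Emit:
{"method": "servo_tool", "body": {"rows": [{"offset": [0,0,0.2],"yaw": 0,"claw": 1},{"offset": [0,0,0.4],"yaw": 0,"claw": 1},{"offset": [0,0,0.6],"yaw": 0,"claw": 1},{"offset": [0,0,0.75],"yaw": 0,"claw": 1},{"offset": [0,0,0.85],"yaw": 0,"claw": 1},{"offset": [0,0,0.95],"yaw": 0,"claw": 1},{"offset": [0,0,1],"yaw": 0,"claw": 1},{"offset": [0,0,1],"yaw": 0,"claw": 1}]}}

```text
time: 40.4
ee_pos: [0.4319, -0.0691, 0.0935]
tcp_rot: [180.0, -0.0, -110.9]
wrist_force: [-0.8, -0.3, -3.9]
opening: 0.0124
grasp_force: 78.3
```

```bash
python3 - <<'E'
from h import *
o=get_obs();e=o['ee_pos'];print(o['time'],e,o['tcp_rot'],o['wrist_force'],o['opening'])
D=cloud('scene')
R=D[2].reshape(-1,3);R=R[(np.hypot(R[:,0]-e[0],R[:,1]-e[1])<.056)]
S=R[(R[:,2]>.066)&(R[:,2]<.088)];print(len(S),np.percentile(S[:,2],[5,50,95]))
f=so.least_squares(lambda q:np.hypot(S[:,0]-q[0],S[:,1]-q[1])-.0475,e[:2],loss='soft_l1',f_scale=.003).x;print('pot c',f)
E
```

```text
40.4 [ 0.4318937  -0.06913646  0.09349354] [ 1.79991500e+02 -3.69430227e-03 -1.10885169e+02] [-0.79579311 -0.27268546 -3.87430385] 0.012437869667833822
152 [0.06732398 0.07440174 0.08113719]
pot c [ 0.43187536 -0.06918142]
```

Still ~4 mm above the mat; lower until contact, then release and rise.

Emit:
{"method": "servo_tool", "body": {"rows": [{"offset": [0,0,0.02],"yaw": 0,"claw": 1},{"offset": [0,0,0.035],"yaw": 0,"claw": 1},{"offset": [0,0,0.045],"yaw": 0,"claw": 1},{"offset": [0,0,0.045],"yaw": 0,"claw": 1}]}}

```text
time: 40.95
ee_pos: [0.4321, -0.0692, 0.0893]
tcp_rot: [-180.0, 0.0, -110.9]
wrist_force: [0.4, 0.9, -2.6]
opening: 0.0121
grasp_force: 78.6
```

Emit:
{"method": "servo_tool", "body": {"rows": [{"offset": [0,0,0],"yaw": 0,"claw": 0.7},{"offset": [0,0,0],"yaw": 0,"claw": 0.5},{"offset": [0,0,0],"yaw": 0,"claw": 0.2},{"offset": [0,0,0],"yaw": 0,"claw": 0},{"offset": [0,0,0],"yaw": 0,"claw": 0},{"offset": [0,0,0],"yaw": 0,"claw": 0},{"offset": [0,0,0],"yaw": 0,"claw": 0}]}}

```text
time: 41.82
ee_pos: [0.432, -0.0691, 0.0891]
tcp_rot: [180.0, 0.0, -110.9]
wrist_force: [0.1, -0.1, -0.0]
opening: 0.0857
grasp_force: 0.0
```

Emit:
{"method": "servo_tool", "body": {"rows": [{"offset": [0,0,-0.2],"yaw": 0,"claw": 0},{"offset": [0,0,-0.5],"yaw": 0,"claw": 0},{"offset": [0,0,-0.9],"yaw": 0,"claw": 0},{"offset": [0,0,-0.9],"yaw": 0,"claw": 0},{"offset": [0,0,-0.9],"yaw": 0,"claw": 0}]}}

```text
time: 42.45
ee_pos: [0.4319, -0.0691, 0.1786]
tcp_rot: [180.0, -0.0, -110.9]
wrist_force: [-0.3, 0.3, -1.1]
opening: 0.0856
grasp_force: 0.0
```

```bash
python3 - <<'E'
from h import *
o=get_obs();print(o['time'],o['ee_pos'],o['tcp_rot'],o['q'])
D=cloud('scene')
R=D[2].reshape(-1,3);R=R[(np.hypot(R[:,0]-.432,R[:,1]+.069)<.056)]
S=R[(R[:,2]>.055)&(R[:,2]<.085)];print('pot rim z',np.percentile(S[:,2],[50,95]));S=S[S[:,2]>.066]
f=so.least_squares(lambda q:np.hypot(S[:,0]-q[0],S[:,1]-q[1])-.0475,[.432,-.069],loss='soft_l1',f_scale=.003).x;print('pot c',f)
bail(D,c=(.432,-.069),z=(.115,.135))
k=R=D[2].reshape(-1,3);R=R[(np.hypot(R[:,0]-.471,R[:,1]+.3545)<.035)&(R[:,2]>.08)&(R[:,2]<.105)]
print('knob',len(R),cv2.minAreaRect(R[:,:2].astype(np.float32)),R[:,2].max());T=R[R[:,2]>.094];print(T.mean(0),cv2.minAreaRect(T[:,:2].astype(np.float32)))
for c in((.6035,.3385),(.607,.199),(.611,.059)):hung(D,c)
E
```

```text
42.45 [ 0.43189374 -0.06912486  0.17855697] [ 1.79979859e+02 -2.33042883e-03 -1.10887768e+02] [-9.09437050e+00 -1.09623941e+01 -9.19065911e+00  9.17919269e+01
  1.83520496e-03 -7.82066024e+01]
pot rim z [0.06739123 0.07614234]
pot c [ 0.43282239 -0.06843511]
bail 111 ((0.4333069324493408, -0.06718651950359344), (0.09758946299552917, 0.014397219754755497), 69.36738586425781) z95 0.13138364581508571
knob 73 ((0.4729190766811371, -0.3552060127258301), (0.04541551321744919, 0.020236438140273094), 9.691568374633789) 0.10215537721085177
[ 0.47125691 -0.35366543  0.09727135] ((0.4723127782344818, -0.3529612421989441), (0.043219782412052155, 0.01624145545065403), 7.259927749633789)
hung (0.6035, 0.3385) 896 mean [0.614 0.331 0.171] min [0.572 0.229 0.12 ] max [0.641 0.389 0.208]
hung (0.607, 0.199) 861 mean [0.612 0.198 0.172] min [0.572 0.089 0.128] max [0.636 0.309 0.208]
hung (0.611, 0.059) 709 mean [0.614 0.081 0.173] min [0.578 0.008 0.108] max [0.638 0.169 0.207]
```

The pot stands on the mat, with rim and bail heights matching. Now to the knob at (0.471, -0.354), bar angle ≈6°.

Emit:
{"method": "servo_tool", "body": {"rows": [{"offset": [0.42,-0.23,0],"yaw": 0,"claw": 0},{"offset": [0.84,-0.46,0],"yaw": 0,"claw": 0},{"offset": [0.84,-0.46,0],"yaw": 0,"claw": 0}]}}

```text
time: 42.88
ee_pos: [0.4445, -0.1661, 0.1774]
tcp_rot: [179.9, -0.0, -111.1]
wrist_force: [-0.7, 0.5, 0.2]
opening: 0.0855
grasp_force: 0.0
```

Emit:
{"method": "servo_tool", "body": {"rows": [{"offset": [0.42,-0.23,0],"yaw": 0,"claw": 0},{"offset": [0.84,-0.46,0],"yaw": 0,"claw": 0},{"offset": [0.84,-0.46,0],"yaw": 0,"claw": 0}]}}

```text
time: 43.25
ee_pos: [0.4577, -0.2602, 0.1775]
tcp_rot: [179.9, 0.0, -111.0]
wrist_force: [0.6, 0.1, -1.5]
opening: 0.0855
grasp_force: 0.0
```

Emit:
{"method": "servo_tool", "body": {"rows": [{"offset": [0.42,-0.23,0],"yaw": 0.059,"claw": 0},{"offset": [0.84,-0.46,0],"yaw": 0.118,"claw": 0},{"offset": [0.84,-0.46,0],"yaw": 0.177,"claw": 0},{"offset": [0.84,-0.46,0.1],"yaw": 0.236,"claw": 0},{"offset": [0.84,-0.46,0.2],"yaw": 0.295,"claw": 0},{"offset": [0.84,-0.46,0.3],"yaw": 0.351,"claw": 0},{"offset": [0.84,-0.46,0.3],"yaw": 0.351,"claw": 0}]}}

```text
time: 44.12
ee_pos: [0.4708, -0.3521, 0.1479]
tcp_rot: [179.9, -0.1, -173.9]
wrist_force: [0.2, -0.0, -0.3]
opening: 0.0851
grasp_force: 0.0
```

```bash
python3 - <<'E'
from h import *
o=get_obs();e=o['ee_pos'];print(o['time'],e,o['tcp_rot'],o['q'])
p,d,P=cloud('scene');R=P.reshape(-1,3);c=p.reshape(-1,3)
S=R[(np.hypot(R[:,0]-e[0],R[:,1]-e[1])<.07)&(R[:,2]>.13)&(R[:,2]<.25)&(c.max(1)<100)];ty=(S[:,:2]-e[:2])@[np.sin(np.radians(186)),-np.cos(np.radians(186))]
for s in(1,-1):
    q=ty*s>.02
    if q.any():print(s,q.sum(),'tip z',S[q,2].min())
R=R[(np.hypot(R[:,0]-.471,R[:,1]+.3545)<.035)&(R[:,2]>.08)&(R[:,2]<.105)&(c.max(1)<90)]
print('knob',len(R),cv2.minAreaRect(R[:,:2].astype(np.float32)))
E
```

```text
44.125 [ 0.47075481 -0.3521123   0.1479432 ] [ 1.79895108e+02 -9.17821675e-02 -1.73942259e+02] [-3.68029473e+01  9.49018192e+00  7.66869860e+00  8.83171430e+01
  1.44547369e-02 -4.28606216e+01]
1 90 tip z 0.18399086775250917
-1 81 tip z 0.18037631892642447
knob 70 ((0.4719110131263733, -0.3529094457626343), (0.04408780485391617, 0.0178601685911417), 5.171431064605713)
```

Emit:
{"method": "servo_tool", "body": {"rows": [{"offset": [0,-0.02,0.3],"yaw": 0,"claw": 0},{"offset": [0,-0.02,0.6],"yaw": 0,"claw": 0},{"offset": [0,-0.02,0.95],"yaw": 0,"claw": 0},{"offset": [0,-0.02,0.95],"yaw": 0,"claw": 0.4},{"offset": [0,-0.02,0.95],"yaw": 0,"claw": 0.6},{"offset": [0,-0.02,0.95],"yaw": 0,"claw": 0.75},{"offset": [0,-0.02,0.95],"yaw": 0,"claw": 1},{"offset": [0,-0.02,0.95],"yaw": 0,"claw": 1},{"offset": [0,-0.02,0.95],"yaw": 0,"claw": 1}], "squeeze": 60}}

```text
time: 45.3
ee_pos: [0.4719, -0.3569, 0.0557]
tcp_rot: [-179.8, 0.1, -174.1]
wrist_force: [0.4, -4.1, 5.3]
opening: 0.013
grasp_force: 60.1
```

Emit:
{"method": "servo_tool", "body": {"rows": [{"offset": [0,-0.02,0],"yaw": 0.045,"claw": 1},{"offset": [0,-0.02,0],"yaw": 0.09,"claw": 1},{"offset": [0,-0.02,0],"yaw": 0.135,"claw": 1},{"offset": [0,-0.02,0],"yaw": 0.18,"claw": 1},{"offset": [0,-0.02,0],"yaw": 0.225,"claw": 1},{"offset": [0,-0.02,0],"yaw": 0.27,"claw": 1},{"offset": [0,-0.02,0],"yaw": 0.315,"claw": 1},{"offset": [0,-0.02,0],"yaw": 0.35,"claw": 1},{"offset": [0,-0.02,0],"yaw": 0.375,"claw": 1},{"offset": [0,-0.02,0],"yaw": 0.385,"claw": 1},{"offset": [0,-0.02,0],"yaw": 0.385,"claw": 1}]}}

```text
time: 46.68
ee_pos: [0.4715, -0.358, 0.0557]
tcp_rot: [180.0, 0.1, 116.6]
wrist_force: [-3.2, -0.5, 9.1]
opening: 0.0127
grasp_force: 60.6
```

```bash
python3 - <<'E'
from h import *
o=get_obs();print(o['time'],o['ee_pos'],o['tcp_rot'],o['wrist_force'],o['torque'],o['opening'])
E
```

```text
46.675 [ 0.47152315 -0.35797121  0.05567573] [1.79973694e+02 6.97186367e-02 1.16621480e+02] [-3.23469674 -0.52306681  9.09088547] [0.18118742 0.67285401 0.1996192 ] 0.012729239382169468
```

Emit:
{"method": "servo_tool", "body": {"rows": [{"offset": [0,0,0],"yaw": 0.01,"claw": 1},{"offset": [0,0,0],"yaw": 0.02,"claw": 1},{"offset": [0,0,0],"yaw": 0.025,"claw": 1},{"offset": [0,0,0],"yaw": 0.025,"claw": 1},{"offset": [0,0,0],"yaw": 0.025,"claw": 1},{"offset": [0,0,0],"yaw": 0.025,"claw": 1}]}}

```text
time: 47.42
ee_pos: [0.4715, -0.358, 0.0557]
tcp_rot: [180.0, 0.1, 112.2]
wrist_force: [-4.2, -0.8, 8.5]
opening: 0.0128
grasp_force: 61.9
```

```bash
python3 - <<'E'
from h import *
o=get_obs();print(o['time'],o['ee_pos'],o['tcp_rot'],o['wrist_force'],o['torque'],o['opening'])
D=cloud('scene');P=D[2].reshape(-1,3);R=P[(np.hypot(P[:,0]-.4715,P[:,1]+.3545)<.03)&(P[:,2]>.07)&(P[:,2]<.102)]
print(len(R)); 
if len(R)>8: print(cv2.minAreaRect(R[:,:2].astype(np.float32)))
crop([.4715,-.356,.09],'s9',w=40,k=7)
E
```

```text
47.425 [ 0.47147493 -0.35799912  0.05567649] [1.79986267e+02 7.57713779e-02 1.12210441e+02] [-4.17119814 -0.76313655  8.53934756] [0.08082137 0.84953695 0.99317993] 0.012799266686416656
82
((0.47378629446029663, -0.350582480430603), (0.03068188764154911, 0.03933268040418625), 72.00523376464844)
crop origin 154 90 scale 7
```

View pics/s9.png

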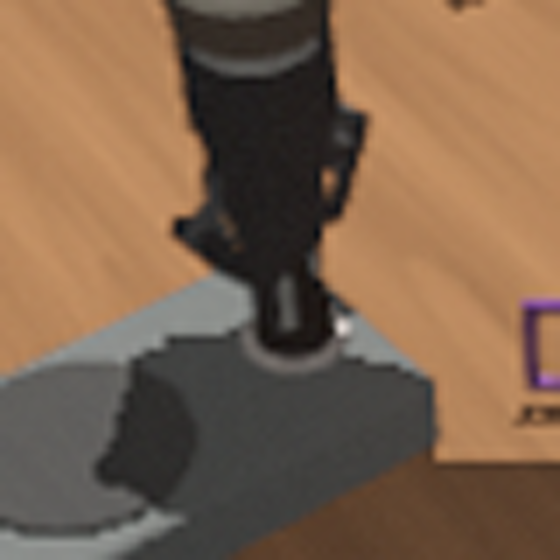

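Torque rose from 0.2 to 1.0 N m, so the knob is against its stop; the picture shows the fingers around it at crop (290,320). I'll release it and lift away.

Emit:
{"method": "servo_tool", "body": {"rows": [{"offset": [0,0,0],"yaw": 0.02,"claw": 1},{"offset": [0,0,0],"yaw": 0,"claw": 0.6},{"offset": [0,0,0],"yaw": 0,"claw": 0.2},{"offset": [0,0,0],"yaw": 0,"claw": 0},{"offset": [0,0,0],"yaw": 0,"claw": 0},{"offset": [0,0,0],"yaw": 0,"claw": 0},{"offset": [0,0,-0.2],"yaw": 0,"claw": 0},{"offset": [0,0,-0.5],"yaw": 0,"claw": 0},{"offset": [0,0,-1],"yaw": 0,"claw": 0},{"offset": [0,0,-1],"yaw": 0,"claw": 0},{"offset": [0,0,-1],"yaw": 0,"claw": 0}]}}

```text
time: 48.9
ee_pos: [0.4715, -0.3578, 0.1538]
tcp_rot: [180.0, -0.0, 112.1]
wrist_force: [-0.7, -0.4, -0.4]
opening: 0.0856
grasp_force: 0.0
```

Emit:
{"method": "servo_tool", "body": {"rows": [{"offset": [0,0,-0.4],"yaw": 0,"claw": 0},{"offset": [0,0,-0.8],"yaw": 0,"claw": 0},{"offset": [0,0,-0.8],"yaw": 0,"claw": 0},{"offset": [0,0,-0.8],"yaw": 0,"claw": 0},{"offset": [0,0,-0.8],"yaw": 0,"claw": 0},{"offset": [0,0,-0.8],"yaw": 0,"claw": 0},{"offset": [0,0,-0.8],"yaw": 0,"claw": 0},{"offset": [0,0,-0.8],"yaw": 0,"claw": 0},{"offset": [0,0,-0.8],"yaw": 0,"claw": 0},{"offset": [0,0,-0.8],"yaw": 0,"claw": 0},{"offset": [0,0,-0.8],"yaw": 0,"claw": 0},{"offset": [0,0,-0.8],"yaw": 0,"claw": 0}]}}

```text
time: 50.4
ee_pos: [0.4715, -0.3578, 0.2341]
tcp_rot: [180.0, 0.0, 112.1]
wrist_force: [0.1, 0.4, -0.5]
opening: 0.0855
grasp_force: 0.0
```

```bash
python3 - <<'E'
from h import *
import time
o=get_obs();print(o['time'],o['ee_pos'],o['wrist_force'])
for k in range(4):
    D=cloud('scene')
    for c in((.6035,.3385),(.607,.199),(.611,.059)):hung(D,c)
hooks(D)
P=D[2].reshape(-1,3);c=D[0].reshape(-1,3);R=P[(np.hypot(P[:,0]-.4715,P[:,1]+.3545)<.035)&(P[:,2]>.08)&(P[:,2]<.105)&(c.max(1)<90)];print('knob',cv2.minAreaRect(R[:,:2].astype(np.float32)))
bail(D,c=(.432,-.069),z=(.115,.135));save(D[0],'s10')
E
```

```text
50.4 [ 0.47145662 -0.35777682  0.23407728] [ 0.13471639  0.35656203 -0.53774144]
hung (0.6035, 0.3385) 880 mean [0.611 0.325 0.172] min [0.568 0.229 0.133] max [0.637 0.385 0.208]
hung (0.607, 0.199) 910 mean [0.612 0.205 0.174] min [0.568 0.089 0.133] max [0.636 0.309 0.208]
hung (0.611, 0.059) 703 mean [0.615 0.08  0.173] min [0.579 0.01  0.11 ] max [0.638 0.169 0.208]
hung (0.6035, 0.3385) 873 mean [0.611 0.324 0.172] min [0.568 0.229 0.13 ] max [0.636 0.385 0.208]
hung (0.607, 0.199) 916 mean [0.612 0.204 0.173] min [0.568 0.089 0.129] max [0.636 0.309 0.208]
hung (0.611, 0.059) 703 mean [0.615 0.08  0.173] min [0.579 0.01  0.109] max [0.638 0.169 0.207]
hung (0.6035, 0.3385) 884 mean [0.611 0.324 0.172] min [0.567 0.229 0.128] max [0.636 0.386 0.208]
hung (0.607, 0.199) 915 mean [0.612 0.205 0.174] min [0.567 0.089 0.131] max [0.635 0.309 0.207]
hung (0.611, 0.059) 706 mean [0.614 0.08  0.173] min [0.579 0.009 0.111] max [0.637 0.169 0.207]
hung (0.6035, 0.3385) 887 mean [0.611 0.325 0.172] min [0.567 0.229 0.13 ] max [0.636 0.386 0.208]
hung (0.607, 0.199) 910 mean [0.612 0.205 0.174] min [0.567 0.089 0.131] max [0.636 0.309 0.208]
hung (0.611, 0.059) 704 mean [0.614 0.08  0.173] min [0.579 0.009 0.109] max [0.638 0.169 0.208]
hook (0.6035, 0.338) 201 tip x 0.5727 seat y 0.3392 top z 0.2278
hook (0.607, 0.198) 168 tip x 0.5764 seat y 0.1995 top z 0.2283
hook (0.611, 0.0587) 146 tip x 0.58 seat y 0.0596 top z 0.2275
knob ((0.47236156463623047, -0.35348543524742126), (0.044470347464084625, 0.015768464654684067), 6.646531581878662)
bail 104 ((0.4335080683231354, -0.06660379469394684), (0.0959254652261734, 0.01433746051043272), 68.81741333007812) z95 0.13080604741060597
```

View pics/s10.png

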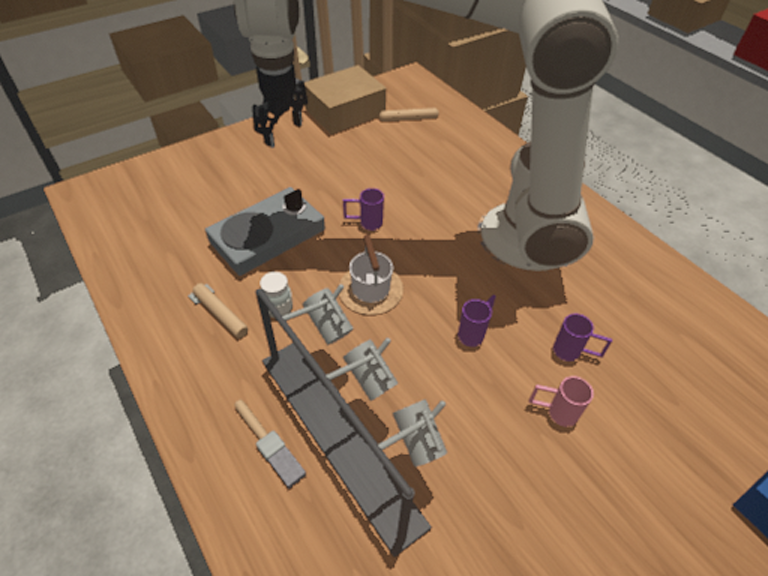

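The picture shows all three mugs hanging at (328,315), (372,368) and (420,432). The pot is on the mat at (372,280), the knob is back, and the bystanders are untouched. I'll wait a few seconds for any residual swing.

Emit:
{"method": "servo_tool", "body": {"rows": [{"offset": [0,0,0],"yaw": 0,"claw": 0},{"offset": [0,0,0],"yaw": 0,"claw": 0},{"offset": [0,0,0],"yaw": 0,"claw": 0},{"offset": [0,0,0],"yaw": 0,"claw": 0},{"offset": [0,0,0],"yaw": 0,"claw": 0},{"offset": [0,0,0],"yaw": 0,"claw": 0},{"offset": [0,0,0],"yaw": 0,"claw": 0},{"offset": [0,0,0],"yaw": 0,"claw": 0},{"offset": [0,0,0],"yaw": 0,"claw": 0},{"offset": [0,0,0],"yaw": 0,"claw": 0},{"offset": [0,0,0],"yaw": 0,"claw": 0},{"offset": [0,0,0],"yaw": 0,"claw": 0}]}}

```text
time: 52.1
ee_pos: [0.4714, -0.3578, 0.2341]
tcp_rot: [-180.0, -0.0, 112.1]
wrist_force: [-0.5, 0.3, 0.4]
opening: 0.0856
grasp_force: 0.0
```

Emit:
{"method": "servo_tool", "body": {"rows": [{"offset": [0,0,0],"yaw": 0,"claw": 0},{"offset": [0,0,0],"yaw": 0,"claw": 0},{"offset": [0,0,0],"yaw": 0,"claw": 0},{"offset": [0,0,0],"yaw": 0,"claw": 0},{"offset": [0,0,0],"yaw": 0,"claw": 0},{"offset": [0,0,0],"yaw": 0,"claw": 0},{"offset": [0,0,0],"yaw": 0,"claw": 0},{"offset": [0,0,0],"yaw": 0,"claw": 0},{"offset": [0,0,0],"yaw": 0,"claw": 0},{"offset": [0,0,0],"yaw": 0,"claw": 0},{"offset": [0,0,0],"yaw": 0,"claw": 0},{"offset": [0,0,0],"yaw": 0,"claw": 0}]}}

```text
time: 53.6
ee_pos: [0.4714, -0.3578, 0.2341]
tcp_rot: [-180.0, 0.0, 112.1]
wrist_force: [0.5, 0.7, 0.2]
opening: 0.0854
grasp_force: 0.0
```

Emit:
{"method": "servo_tool", "body": {"rows": [{"offset": [0,0,0],"yaw": 0,"claw": 0},{"offset": [0,0,0],"yaw": 0,"claw": 0},{"offset": [0,0,0],"yaw": 0,"claw": 0},{"offset": [0,0,0],"yaw": 0,"claw": 0},{"offset": [0,0,0],"yaw": 0,"claw": 0},{"offset": [0,0,0],"yaw": 0,"claw": 0},{"offset": [0,0,0],"yaw": 0,"claw": 0},{"offset": [0,0,0],"yaw": 0,"claw": 0},{"offset": [0,0,0],"yaw": 0,"claw": 0},{"offset": [0,0,0],"yaw": 0,"claw": 0},{"offset": [0,0,0],"yaw": 0,"claw": 0},{"offset": [0,0,0],"yaw": 0,"claw": 0}]}}

```text
time: 55.1
ee_pos: [0.4714, -0.3578, 0.2341]
tcp_rot: [-180.0, 0.0, 112.1]
wrist_force: [-0.4, -0.2, -0.6]
opening: 0.0855
grasp_force: 0.0
```

```bash
python3 - <<'E'
from h import *
for k in range(3):
    D=cloud('scene')
    for c in((.6035,.3385),(.607,.199),(.611,.059)):hung(D,c)
print(job_done())
E
```

```text
hung (0.6035, 0.3385) 881 mean [0.611 0.325 0.172] min [0.568 0.229 0.132] max [0.636 0.385 0.208]
hung (0.607, 0.199) 911 mean [0.612 0.204 0.174] min [0.568 0.089 0.129] max [0.636 0.309 0.208]
hung (0.611, 0.059) 703 mean [0.615 0.08  0.173] min [0.579 0.009 0.108] max [0.638 0.169 0.207]
hung (0.6035, 0.3385) 885 mean [0.611 0.324 0.172] min [0.568 0.229 0.129] max [0.636 0.385 0.208]
hung (0.607, 0.199) 922 mean [0.612 0.205 0.174] min [0.569 0.089 0.132] max [0.635 0.309 0.208]
hung (0.611, 0.059) 706 mean [0.615 0.081 0.173] min [0.579 0.009 0.11 ] max [0.638 0.169 0.207]
hung (0.6035, 0.3385) 884 mean [0.611 0.324 0.172] min [0.568 0.229 0.131] max [0.636 0.385 0.208]
hung (0.607, 0.199) 917 mean [0.612 0.204 0.174] min [0.568 0.089 0.13 ] max [0.636 0.309 0.208]
hung (0.611, 0.059) 704 mean [0.615 0.08  0.173] min [0.579 0.009 0.111] max [0.638 0.169 0.208]
the job is handed in; nothing more can be done
None
```

I handed the job in at about 55 s, verdict not shown: pot upright on the mat, knob turned to its stop and sprung back, three steel mugs still on their own hooks; a failed first mug grasp peaked at about 101 N wrist force (limit 120 N).

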